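Click a sample cassette into the tilted nest of a laser instrument

ROBOT

A 7-joint arm with a two-finger parallel gripper is mounted at the origin on the work surface. World frame = base frame: x ahead of the robot, y to its left, z up, the work surface at z = 0. Lengths are in m, angles in degrees, forces in N, time in s.
With the tool pointing down it reaches from about 0.4 to 0.85 m from the base axis. Payload 6.9 kg.
Tool frame: the origin (TCP) lies midway between the tips of the shut fingers; the grasp point (between the pads) lies 19 mm behind it (manip.grip_point_offset is the distance from the TCP to the grasp point, in m); z points along the fingers, y is the line along which they close (so a half turn about z gives the same grasp; the last joint's range is limited). The gripper opens to 85 mm and grips with 20 to 120 N. Pads are 22 mm wide; open, the fingers measure 114 mm over their backs; the gripper's body (76 mm by 85 mm) begins 54 mm behind the grasp point. The pads swing forward as they close: fully open they stand 13 mm farther back than shut.
Start: joints at [75.487, 29.078, -13.613, 85.955, 7.202, 65.827, -8.869], TCP at [0.219, -0.585, 0.231] pointing down, gripper open.
Joint ranges: [-176.47, 176.47], [-13.61, 117.27], [-81.72, 77.17], [0.22, 143.17], [-87.28, 267.28], [10, 112.55], [-165.47, 165.47]. Speed limits (degrees/s): [136.94, 136.94, 180, 180, 180, 180, 180].

INTERFACE

Orientations are given as [roll, pitch, yaw] about the fixed x, y, z axes, in that order (R = Rz(yaw) Ry(pitch) Rx(roll)).
In Python, from workcell import manip, capture, camera_params, trace, spot_point gives the robot as it stands. The module is installed in compiled form; this text tells all that it offers.
- The arm moves only by the tool servo_tool, never from a script. Its argument "moves" is one flat list of numbers, 6 for each row, row after row: the shift along the world's x, y, z as a fraction of full scale, then the turn, a rotation vector about the world's x, y, z as a fraction of full scale. A call has 1 to 20 rows; each row shifts and turns the commanded pose from where the row before left it; what a row does not reach is not made up. Full scale, the value 1, is 0.8 m for a shift and 8 degrees for a turn. A row lasts 1/8 s, in which the tool goes at most 62.5 mm and 10.7 degrees, less where a joint would pass 70% of its speed; a pose out of reach is approached as far as the arm can. A call with a number of a shift or a turn outside -1 to 1 is refused whole. A call with a gripper value outside its range is refused whole. "hand" is the closure, from 0 (fully open) to 1 (shut), set as the call begins (left out, the last holds). The fingers move at their own pace and stop on an object; "newtons" is the grip in N (left out, the last holds). Time passes only in rows, so rows that do not move let the fingers close. It gives the time, the measured TCP pose, the force, the opening and the grip force at its end, in the units of the state.
- manip.get_state(): the state, without advancing time (a new reading comes with each control period).
- capture(name): name is "scene" or "top" or "wrist"; returns the picture (420x560x3 uint8, red, green, blue); there is no depth.
- camera_params(name): a dict with "fx", "fy", "cx", "cy" (pixels), "camera_from_world" (4x4, takes a point from world to camera coordinates); the wrist camera has in their place "tool_from_camera" (4x4, takes a point from camera to tool coordinates, whose origin is the TCP and whose axes are the flange's). Camera axes: x right, y up, looking along -z (the intrinsics and any distortion apply to the point x, -y, -z); pixel columns grow to the right and rows downward; lengths in m; the calibration is good to about 2 mm. A picture is of the moment at which its call begins: read the wrist's pose just before it. camera_params takes no time and is no camera call.
- manip.close_job(): hands the job in; it is judged then, once.
Trained networks look in the newest picture that a camera, given by its name, has taken for a name from the list of things; names that differ only in an ending like _2 or _b are one class to them, and where a whole thing is asked for, a point or a joint stands for the part that bears it (a point fixed in the world has none). Each returns a list of dicts, best first, with "p" (0 to 1); they miss things now and then, are a little off and sometimes report something else, mostly with a low value. They report only what shows in the picture. A call takes as long as a camera call. They do not tell look-alikes from the thing itself.
- trace(camera, name): "mask" (420x560 bool, what is visible of it).
- spot_point(camera, name): "centre" ([x, y, z] in m, in world coordinates, good to about 4 mm: a listed point, or the origin of a listed thing).
The state is a dict: "t": time; "joints": joint angles; "joint_velocities": joint speeds; "tau": joint torques, N m; "tcp_pos": TCP position; "orientation": TCP orientation; "force": force on the tool from outside, world axes, zero at the start; "torque": the same for the moment, N m; "opening": finger opening in m; "grip_force": force on a finger pad.
Only numpy, scipy, OpenCV 4.12 (cv2) and the standard library are available. Lean on these libraries where they do the work, as an engineer would, in place of code of your own. Each camera call takes 0.05 s, during which the arm holds its last target. There are 200 camera calls.

TASK

Take the cassette with the yellow grip out of the rack and push it, nose first, into the sloping nest on the white console, past the sprung ball until it clicks and its flange lies on the nest; then let go of it. Leave the other two cassettes standing in the rack and do not disturb the other things on the table.

Things in the scene. Friction and masses are not known exactly. Their poses are not given: they have to be found in the camera images.
- yellow_cassette: sample cassette to load, 0.08 to 0.17 kg, 96 mm tall. Origin: centre of its underside, z up the cassette. Aluminium body 16 (x) x 36 (y) mm, z 0 to 50 mm, the lowest 8 mm a nose tapered to 10 x 26 mm; yellow flange 26 x 46 mm, z 50 to 54 mm; yellow grip block, z 54 to 96 mm. A groove 12 mm high, 5 mm deep crosses both narrow sides (+y, -y) at z 23 to 35 mm: either way round is right
- yellow_grip (a point): point inside the yellow grip block, 80 mm above the cassette's origin on its axis: where to pinch. The block is 24 mm wide along the cassette's y (pinch it across this) and 16 mm along x; it reaches 16 mm above and 26 mm below this point
- blue_cassette: another cassette of the same shape and size with a blue flange and grip block, standing in the rack; it stays there. Origin: centre of its underside
- red_cassette: another cassette of the same shape and size with a red flange and grip block, standing in the rack; it stays there. Origin: centre of its underside
- rack: grey plastic rack fixed to the table, 170 x 70 x 30 mm, origin: centre of its underside; three open slots 20 x 40 mm, 22 mm deep, at x = -50, 0, +50 mm. Each cassette stands upright and loose in a slot, its underside 8 mm above the table, its axes within 2 degrees of the rack's; which slot holds which cassette varies
- nest: aluminium nest, block 42 (x) x 62 (y) x 60 mm deep, on the console's sloping black panel. Origin: centre of the slot's mouth, in the plane of the block's upper face, 130 mm above the table. z points out of the slot, 35 degrees from vertical, leaning to the console's front (roughly towards the robot); x runs up the slope. Slot 18 (x) x 38 (y) mm, 56 mm deep, square edges
- nest_seat (a point): point on the slot's axis 50 mm below the mouth, where the cassette's origin lies when home. The cassette goes in nose first along the nest's -z, its 36 mm side along the nest's y, with 1 mm of play each side, and stops when its flange lies on the block's upper face
- detent (a joint): sprung 12 mm steel ball in the slot's +y wall, centre 21 mm below the mouth (brass housing outside). Value: how far it is pushed out of the slot, m: 0 free (6 mm stands in the slot), about 3 to 5 mm while the cassette's flat side passes, again near 0 once clicked into the groove. Passing takes about 3 to 10 N, more than the cassette's weight; then it holds the cassette
- console: white loading console fixed to the table, 220 mm wide, 165 mm deep, 133 mm high at its back, with a sloping black front panel; origin on the table right below the nest's mouth, x to its back (30 mm of console before the origin, 135 mm behind it)
- wash_bottle: white plastic bottle with blue cap, 60 mm across, 150 mm tall; not part of the work. Origin: centre of its underside
- jar: amber glass jar, 56 mm across, 70 mm tall; not part of the work. Origin: centre of its underside
- beaker: clear glass beaker, 70 mm across, 90 mm tall; not part of the work. Origin: centre of its underside
- screwdriver: screwdriver, 160 mm long, lying on the table; not part of the work
- standard_disc: green glass disc, 25 mm across, 12 mm thick, lying on the table; not part of the work. Origin: centre of its underside
Not all that is in view belongs to the job. What is shaped like the red_cassette but turquoise is not meant. Leave any turquoise look-alike of the yellow_cassette alone.

How it is judged:
By the outcome, as a careful person would: the job done as asked, in the order asked, and still so for the second after the job is handed in, with the robot touching nothing.
It also fails if it takes over 38 s, if anything falls off the work surface, if the arm or the gripper's body presses on something with over 40 N, if the wrist force passes 120 N, or if a joint passes its speed limit or range.

## Working session

There is one attempt and no reset: what is moved stays moved. The work goes in short steps, Python scripts to look and compute and a tool call to move; the robot and the scene stay as the last step left them, time stands still between calls to the robot, and variables do not carry over. Pictures are saved under pics/ and viewed, at most 10 in all, crops included, and the job is handed in when it is done.

Besides the shell and the picture viewer there is one more tool, called after "Request:" by a JSON object that holds its "op" and its "data". servo_tool: Moves the arm, as the interface text tells. Its arguments: {"type":"object","properties":{"moves":{"type":"array"},"hand":{"type":"number"},"newtons":{"type":"number"}},"required":["moves"]}

```bash
mkdir -p pics; ls; python3 - <<'E'
from workcell import manip,capture,camera_params,trace,spot_point
import cv2,numpy as np
ims=[]
for c in("scene","top"):
    im=capture(c); cv2.imwrite(f"pics/{c}0.png",im[:,:,::-1])
    for n in("yellow_cassette","yellow_grip","blue_cassette","red_cassette","rack","nest","nest_seat","console"):
        print(c,n,[(np.round(d["centre"],4).tolist(),round(d["p"],2)) for d in spot_point(c,n)][:3])
s=manip.get_state();print(s)
E
```

```text
pics
scene yellow_cassette [([0.6, 0.1897, 0.0116], 0.84), ([0.5858, 0.3315, -0.0002], 0.51)]
scene yellow_grip [([0.5858, 0.3346, 0.0814], 0.76), ([0.6017, 0.1876, 0.089], 0.53)]
scene blue_cassette [([0.5543, 0.1757, 0.0061], 0.73)]
scene red_cassette [([0.6439, 0.209, 0.006], 0.87), ([0.6855, 0.3381, -0.0001], 0.77)]
scene rack [([0.6005, 0.1934, -0.0089], 0.66)]
scene nest [([0.6005, -0.1971, 0.1306], 0.75)]
scene nest_seat [([0.6256, -0.1927, 0.0904], 0.83)]
scene console [([0.6022, -0.1974, 0.0016], 0.88)]
top yellow_cassette [([0.5972, 0.1905, 0.0122], 0.66), ([0.5892, 0.327, 0.0005], 0.47)]
top yellow_grip [([0.5915, 0.3319, 0.0796], 0.49), ([0.6032, 0.1885, 0.0879], 0.47)]
top blue_cassette [([0.5564, 0.1731, 0.0074], 0.67)]
top red_cassette [([0.3608, 0.3631, -0.0008], 0.63), ([0.6419, 0.2081, 0.0069], 0.55), ([0.6842, 0.3339, -0.0055], 0.49)]
top rack [([0.6004, 0.1941, 0.0], 0.62), ([0.6007, 0.1928, 0.0116], 0.19)]
top nest [([0.6016, -0.1942, 0.1303], 0.96), ([0.6364, -0.1941, 0.0856], 0.59)]
top nest_seat [([0.6343, -0.1927, 0.084], 0.68), ([0.3505, -0.3991, 0.003], 0.55)]
top console [([0.6006, -0.1939, 0.0049], 0.83)]
{'t': 0.9, 'joints': array([ 75.4864951 ,  29.07609418, -13.61105301,  85.95569536,
         7.20090566,  65.82714383,  -8.86885057]), 'joint_velocities': array([-0.03079914,  0.02382535, -0.04197854,  0.07875074,  0.09320777,
       -0.01380552, -0.02629581]), 'tau': array([ 3.28799742e-04, -6.20353532e+01, -2.18463041e+00, -2.49965698e+01,
        1.38246230e-02,  2.42691611e-03,  1.05051328e-06]), 'tcp_pos': array([ 0.21942883, -0.5851967 ,  0.2312865 ]), 'orientation': array([-1.79998950e+02, -2.22707502e-04,  2.05548512e+01]), 'force': array([-0.40714936, -0.19795334, -0.1527475 ]), 'torque': array([-0.03166518,  0.03762692, -0.01456542]), 'grip_force': 0.0, 'opening': 0.08565023468093735}
```

```bash
python3 - <<'E'
import cv2,numpy as np
a=cv2.imread("pics/scene0.png");b=cv2.imread("pics/top0.png")
cv2.imwrite("pics/v1.png",cv2.resize(a,(784,588)));cv2.imwrite("pics/v2.png",cv2.resize(b,(784,588)))
E
```

```text
(no output)
```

View pics/v1.png

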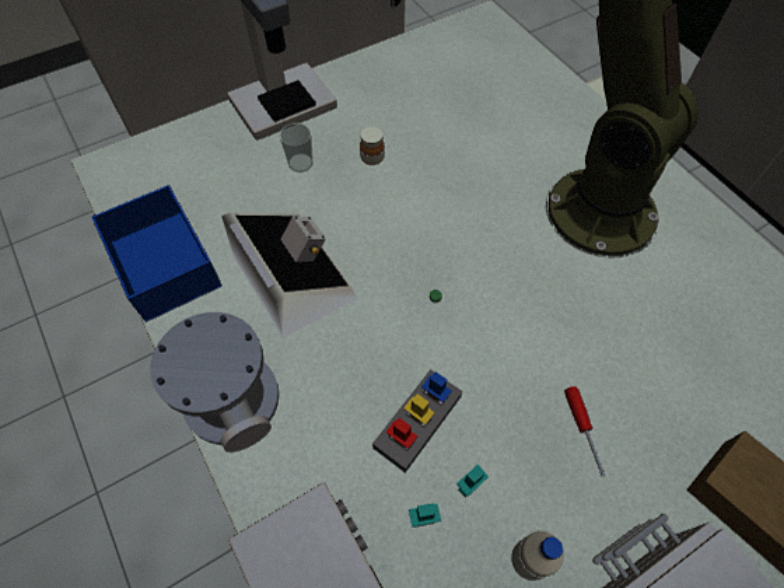

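View pics/v2.png

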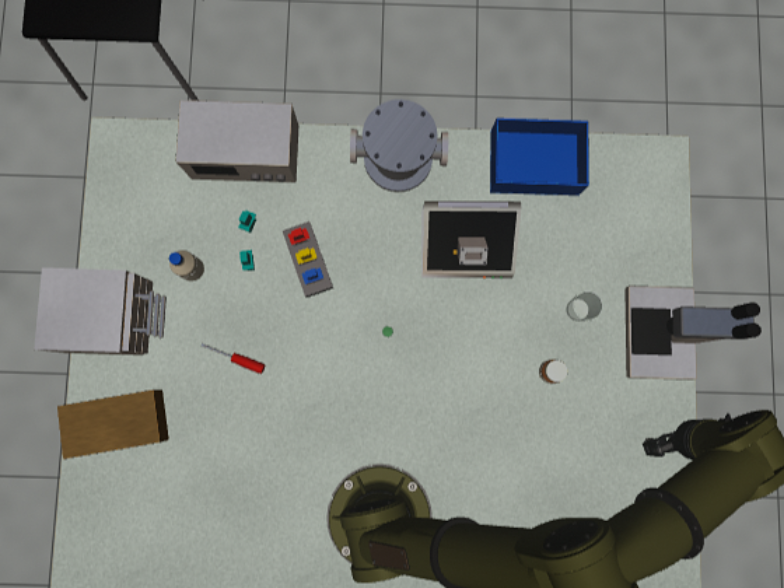

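The scene view, upscaled, shows three cassettes in the rack: blue (437,385), yellow (419,405) and red (402,432). Two turquoise look-alikes stand outside the rack at (473,480) and (425,515). The nest is on the console at (305,240).

Things that could be taken for the target, with top-view pixels:
- yellow (305,256)
- blue (312,276)
- red (298,237)
- turquoise (247,221) and (247,260)

I choose the yellow one in the middle slot and will check it in a close crop.

```bash
python3 - <<'E'
import cv2,numpy as np
a=cv2.imread("pics/scene0.png");b=cv2.imread("pics/top0.png")
f=lambda im,x,y:cv2.resize(im[y-38:y+38,x-38:x+38],(390,390),interpolation=cv2.INTER_CUBIC)
cv2.imwrite("pics/v3.png",np.hstack([f(a,300,290),f(b,338,178)]))
E
```

```text
(no output)
```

View pics/v3.png

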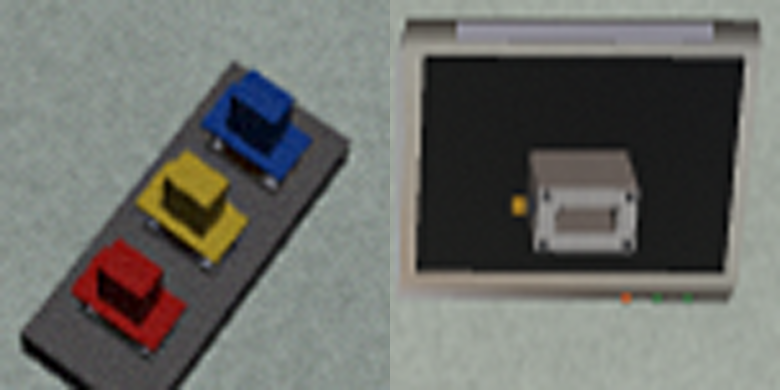

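Request:
{"op": "servo_tool", "data": {"moves": [0.0237,0.0484,0.004,0,0,0,0.0237,0.0484,0.004,0,0,0,0.0237,0.0484,0.004,0,0,0,0.0237,0.0484,0.004,0,0,0,0.0237,0.0484,0.004,0,0,0,0.0237,0.0484,0.004,0,0,0,0.0237,0.0484,0.004,0,0,0,0.0237,0.0484,0.004,0,0,0,0.0237,0.0484,0.004,0,0,0,0.0237,0.0484,0.004,0,0,0,0.0237,0.0484,0.004,0,0,0,0.0237,0.0484,0.004,0,0,0,0.0237,0.0484,0.004,0,0,0,0.0237,0.0484,0.004,0,0,0,0.0237,0.0484,0.004,0,0,0,0.0237,0.0484,0.004,0,0,0,0.0237,0.0484,0.004,0,0,0,0.0237,0.0484,0.004,0,0,0,0.0237,0.0484,0,0,0,0,0.0237,0.0484,0,0,0,0]}}

```text
t: 3.4
tcp_pos: [0.5993, 0.1903, 0.2889]
orientation: [180.0, -0.0, 20.5]
force: [1.3, -0.3, 0.1]
opening: 0.0857
grip_force: 0.0
```

The left crop shows the yellow cassette in the rack's middle slot, between blue and red. The right crop shows the nest slot, with the brass detent on its +y side. Next is a wrist look from above.

```bash
cat >h.py <<'E'
from workcell import manip,capture,camera_params,trace,spot_point
import cv2,numpy as np
from scipy.spatial.transform import Rotation as R
def tool():
    s=manip.get_state();T=np.eye(4);T[:3,:3]=R.from_euler('xyz',s['orientation'],degrees=True).as_matrix();T[:3,3]=s['tcp_pos'];return T
def wcam(T): # world_from_camera
    p=camera_params("wrist");return T@np.array(p["tool_from_camera"]),p
def cam(name,T=None):
    p=camera_params(name)
    return (np.linalg.inv(T@np.array(p["tool_from_camera"])) if name=="wrist" else np.array(p["camera_from_world"])),p
def proj(P,C,p):
    q=(C[:3,:3]@np.atleast_2d(P).T).T+C[:3,3]
    return np.c_[p["cx"]+p["fx"]*q[:,0]/-q[:,2],p["cy"]+p["fy"]*-q[:,1]/-q[:,2]]
def unproj(uv,z,C,p):
    uv=np.atleast_2d(uv);W=np.linalg.inv(C)
    d=np.c_[(uv[:,0]-p["cx"])/p["fx"],-(uv[:,1]-p["cy"])/p["fy"],-np.ones(len(uv))]@W[:3,:3].T
    o=W[:3,3];return o+d*((z-o[2])/d[:,2])[:,None]
E
python3 - <<'E'
from h import *
T=tool();im=capture("wrist");C,p=cam("wrist",T)
print({k:v for k,v in p.items() if k!="tool_from_camera"},np.round(p["tool_from_camera"],3).tolist())
cv2.imwrite("pics/w1.png",im[:,:,::-1]);np.savez("w1.npz",im=im,T=T)
for n in("yellow_grip","yellow_cassette","rack"): print(n,[(np.round(d["centre"],4).tolist(),round(d["p"],2)) for d in spot_point("wrist",n)][:3])
E
```

```text
{'fx': 289.30077381025075, 'fy': 289.30077381025075, 'cx': 280.2422136037349, 'cy': 206.54123135637488} [[-0.001, 0.963, 0.269, 0.068], [1.0, 0.001, 0.0, 0.001], [0.0, 0.269, -0.963, -0.142], [0.0, 0.0, 0.0, 1.0]]
yellow_grip [([0.5905, 0.3348, 0.0817], 0.84), ([0.6018, 0.1888, 0.0896], 0.77)]
yellow_cassette [([0.5882, 0.331, -0.0024], 0.78), ([0.6053, 0.1897, 0.0087], 0.6), ([0.6013, 0.1895, -0.003], 0.6)]
rack [([0.5983, 0.191, -0.0018], 0.89)]
```

View pics/w1.png

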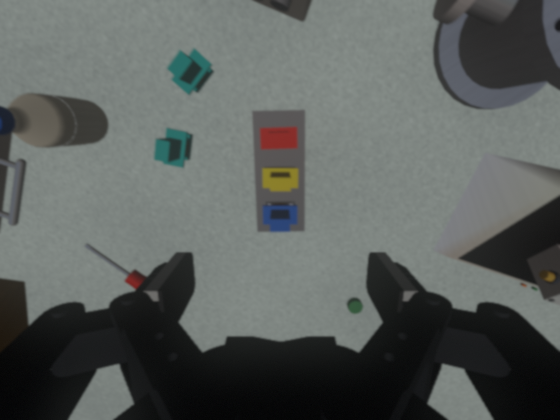

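The wrist view shows the rack axis-aligned with the tool. The yellow cassette is at (281,179), between red (279,138) and blue (280,216). I'll fit the pose to the yellow silhouette.

```bash
cat >>h.py <<'E'
from scipy.optimize import minimize
def box(sx,sy,z0,z1):
    return np.array([[a*sx/2,b*sy/2,z] for a in(-1,1) for b in(-1,1) for z in(z0,z1)])
def render(Tob,boxes,C,p,shape=(420,560),k=4):
    m=np.zeros((shape[0]*k,shape[1]*k),np.uint8)
    for b in boxes:
        u=proj(b@Tob[:3,:3].T+Tob[:3,3],C,p)
        cv2.fillConvexPoly(m,cv2.convexHull(np.round((u+.5)*k*16).astype(np.int32)),255,cv2.LINE_8,4)
    return cv2.resize(m,shape[::-1],interpolation=cv2.INTER_AREA)/255.
def yellow(im):
    h=cv2.cvtColor(im,cv2.COLOR_RGB2HSV);return cv2.inRange(h,(20,110,40),(35,255,255))>0
E
python3 - <<'E'
from h import *
bx=[box(.026,.046,.05,.054),box(.016,.024,.054,.096)]
d=np.load("w1.npz");C,p=cam("wrist",d["T"])
Ct,pt=cam("top");Cs,ps=cam("scene")
views={"wrist":(d["im"],C,p,.60,.19),"top":(cv2.imread("pics/top0.png")[:,:,::-1].copy(),Ct,pt,0,0),"scene":(cv2.imread("pics/scene0.png")[:,:,::-1].copy(),Cs,ps,0,0)}
for n,(im,C,p,_,_) in views.items():
    c=proj([.6,.19,.08],C,p)[0];m=yellow(im).astype(float)
    yy,xx=np.mgrid[:420,:560];m[np.hypot(xx-c[0],yy-c[1])>35]=0
    def f(q):
        T=np.eye(4);T[:3,:3]=R.from_euler('z',q[2],degrees=True).as_matrix();T[:3,3]=[q[0]/1e3,q[1]/1e3,.008]
        return np.abs(render(T,bx,C,p)-m).sum()
    r=minimize(f,[600,190,21],method="Nelder-Mead",options=dict(initial_simplex=[[600,190,21],[606,190,21],[600,196,21],[600,190,27]],maxiter=120))
    print(n,m.sum(),np.round(r.x,2),r.fun)
E
```

```text
wrist 764.0 [602.48 191.67  20.53] 44.015686274509804
top 132.0 [601.66 190.24  21.72] 11.20392156862745
scene 238.0 [602.35 189.01  20.69] 45.05490196078431
```

Request:
{"op": "servo_tool", "data": {"moves": [0.0034,0,-0.034,0,0,0,0,0,-0.034,0,0,0,0,0,-0.034,0,0,0,0,0,-0.034,0,0,0,0,0,-0.034,0,0,0,0,0,-0.034,0,0,0,0,0,-0.034,0,0,0,0,0,-0.02,0,0,0,0,0,-0.015,0,0,0,0,0,0,0,0,0,0,0,0,0,0,0], "hand": 0}}

```text
t: 4.97
tcp_pos: [0.6018, 0.1894, 0.0713]
orientation: [180.0, -0.1, 20.6]
force: [0.5, 0.5, 0.6]
opening: 0.0856
grip_force: 0.0
```

Request:
{"op": "servo_tool", "data": {"moves": [0,0,0,0,0,0,0,0,0,0,0,0,0,0,0,0,0,0,0,0,0,0,0,0,0,0,0,0,0,0,0,0,0,0,0,0,0,0,0,0,0,0], "hand": 1, "newtons": 60}}

```text
t: 5.85
tcp_pos: [0.6015, 0.1892, 0.0707]
orientation: [180.0, -0.0, 20.6]
force: [-0.1, -0.6, 3.8]
opening: 0.0234
grip_force: 58.9
```

Request:
{"op": "servo_tool", "data": {"moves": [0,0,0.01,0,0,0,0,0,0.02,0,0,0,0,0,0.03,0,0,0,0,0,0.03,0,0,0,0,0,0.04,0,0,0,0,0,0.04,0,0,0,0,0,0.04,0,0,0,0,0,0.03,0,0,0]}}

```text
t: 6.85
tcp_pos: [0.6013, 0.1895, 0.2651]
orientation: [-180.0, -0.1, 20.6]
force: [1.4, 0.5, -2.0]
opening: 0.0233
grip_force: 58.9
```

```bash
python3 - <<'E'
from h import *
for c in("top","scene"):
    im=capture(c);C,p=cam(c)
    ms=trace(c,"nest");m=ms[0]["mask"];
    ms2=trace(c,"console");m2=ms2[0]["mask"]
    np.savez(f"n_{c}.npz",im=im,nest=m,con=m2,C=C)
    print(c,ms[0]["p"],m.sum(),ms2[0]["p"],m2.sum())
    # nest block fit: x,y,yaw with known height/tilt ; console silhouette outlines too
    bb=box(.042,.062,-.06,0)
    yy,xx=np.mgrid[:420,:560]
    def f(q):
        T=np.eye(4);T[:3,:3]=R.from_euler('z',q[2],degrees=True).as_matrix()@R.from_euler('y',-35,degrees=True).as_matrix();T[:3,3]=[q[0]/1e3,q[1]/1e3,.13]
        w=(render(T,[bb],C,p)); u=proj(T[:3,3],C,p)[0]
        return np.abs(w-(m)).sum()
    r=minimize(f,[601,-195,0],method="Nelder-Mead",options=dict(initial_simplex=[[601,-195,0],[607,-195,0],[601,-189,0],[601,-195,6]],maxiter=120))
    print(np.round(r.x,2),r.fun)
    # console base+back outline yaw
    poly=[np.array([[-.03,s*.11,z] for s in(-1,1) for z in(0,.02)]+[[.135,s*.11,z] for s in(-1,1) for z in(0,.133)]+[[.135-.02,s*.11,.133] for s in(-1,1)])]
    def g(q):
        T=np.eye(4);T[:3,:3]=R.from_euler('z',q[2],degrees=True).as_matrix();T[:3,3]=[q[0]/1e3,q[1]/1e3,0]
        w=render(T,poly,C,p);mm=(m2|m);w=np.maximum(w,m)
        return np.abs(w-mm).sum()
    r=minimize(g,[601,-195,0],method="Nelder-Mead",options=dict(initial_simplex=[[601,-195,0],[607,-195,0],[601,-189,0],[601,-195,6]],maxiter=120))
    print("con",np.round(r.x,2),r.fun)
E
```

```text
top 0.76 386 0.85 3726
[ 602.9  -193.69    0.98] 48.94509803921569
con [ 592.75 -196.63    1.83] 221.90196078431373
scene 0.63 755 0.78 5082
[ 6.0118e+02 -1.9663e+02  4.7000e-01] 30.67058823529412
con [ 6.0080e+02 -1.9661e+02  2.7000e-01] 189.8862745098039
```

Request:
{"op": "servo_tool", "data": {"moves": [-0.0085,-0.02,0,0,0,0,-0.0085,-0.04,0,0,0,-0.5025,-0.0085,-0.045,0,0,0,-0.5025,-0.0085,-0.045,0,0,0,-0.5025,-0.0085,-0.045,0,0,0,-0.5025,-0.0085,-0.045,0,0,0,-0.5025,-0.0085,-0.045,0,0.004,-0.55,0,-0.0085,-0.045,0,0.0055,-0.625,0,-0.0085,-0.045,-0.003,0.0055,-0.625,0,-0.0085,-0.045,-0.005,0.0055,-0.625,0,-0.0085,-0.04,-0.005,0.0055,-0.65,0,-0.0085,-0.02,-0.005,0.0055,-0.65,0,0,0,-0.005,0.0055,-0.65,0,0,0,0,0,0,0,0,0,0,0,0,0]}}

```text
t: 9.02
tcp_pos: [0.5197, -0.1952, 0.2443]
orientation: [-180.0, -34.9, 0.4]
force: [0.4, 0.1, -1.2]
opening: 0.0233
grip_force: 59.1
```

```bash
python3 - <<'E'
from h import *
s=manip.get_state();print(s["joints"].round(1),s["force"].round(1))
T=tool();im=capture("wrist");np.savez("w2.npz",im=im,T=T)
for n in("nest","nest_seat","yellow_cassette","yellow_grip"): print(n,[(np.round(d["centre"],4).tolist(),round(d["p"],2)) for d in spot_point("wrist",n)][:2])
cv2.imwrite("pics/w2.png",cv2.resize(im[:,:,::-1],(784,588),interpolation=cv2.INTER_CUBIC))
E
```

```text
[ 62.4  12.8 -41.4 125.1 -22.6  14.1 -45. ] [ 0.4  0.1 -1.2]
nest [([0.6008, -0.198, 0.13], 0.96)]
nest_seat [([0.6339, -0.1967, 0.0845], 0.89)]
yellow_cassette [([0.5628, -0.1952, 0.1968], 0.72), ([0.5558, 0.1748, 0.0023], 0.41)]
yellow_grip [([0.5114, -0.1965, 0.2592], 0.73)]
```

View pics/w2.png

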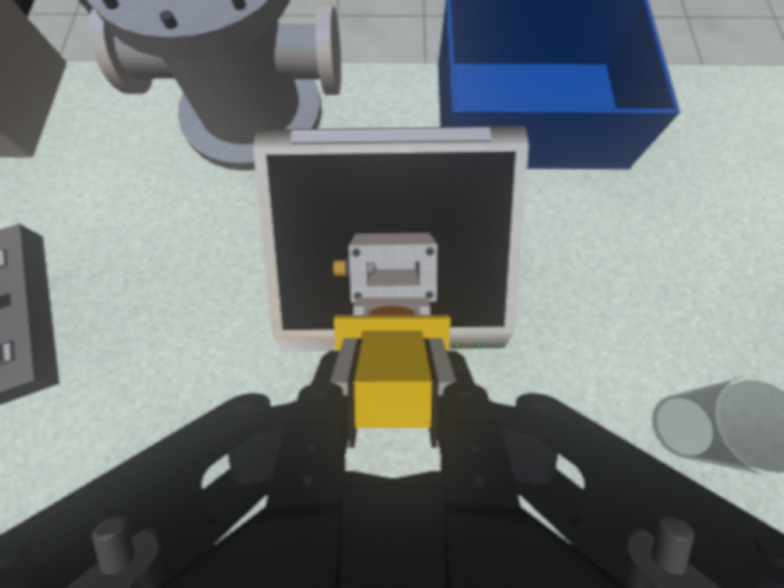

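The wrist view, upscaled, shows the yellow cassette held square at (392,370). The nest's face and slot are ahead at (392,270), and the brass detent is at (340,268) on the left. I'll measure the nest and the held cassette in this same picture.

```bash
cat >meas.py <<'E'
from h import *
from scipy.optimize import least_squares
def meas(fn,n0=(601.5,-196,130,.5)):
    d=np.load(fn);im=d["im"];T=d["T"];C,p=cam("wrist",T)
    g=cv2.cvtColor(im,cv2.COLOR_RGB2GRAY).astype(float)
    h=cv2.cvtColor(im,cv2.COLOR_RGB2HSV)
    # held cassette
    cols=slice(268,296);prof=g[:,cols].mean(1);sat=h[:,cols,1].mean(1)
    gr=np.diff(prof)
    def edge(a,b,arr):
        e=np.abs(np.diff(arr[a:b]));i=e.argmax();w=e[max(i-2,0):i+3];return a+max(i-2,0)+(w*np.arange(len(w))).sum()/w.sum()+.5
    obs=np.array([edge(220,235,sat),edge(262,280,prof),edge(297,314,sat)])
    def model(q):
        x,z,a=q[0]/1e3,q[1]/1e3,q[2]
        P=np.array([[.013,0,.054],[.008,0,.096],[-.008,0,.096]])
        # cassette in tool: z_tool = -(zc - zoff)
        Rt=R.from_euler('y',a,degrees=True).as_matrix()@np.diag([1,-1,-1.])
        Pt=P-[0,0,.061];Q=Pt@Rt.T+[x,0,z]
        return proj(Q@T[:3,:3].T+T[:3,3],C,p)[:,1]
    r=least_squares(lambda q:model(q)-obs,[0,0,0]).x
    r2=least_squares(lambda q:model([q[0],q[1],0])-obs,[0,0])
    print("edges",obs.round(2),"cass tool x,z(mm),pitch",r.round(2),"no pitch",r2.x.round(2),r2.fun.round(2))
    # nest face
    def Tn(q):
        M=np.eye(4);M[:3,:3]=(R.from_euler('z',q[3],degrees=True)*R.from_euler('y',-35,degrees=True)).as_matrix();M[:3,3]=np.array(q[:3])/1e3;return M
    fy=box(.042,.062,0,0);sl=box(.018,.038,0,0);ring=box(.05,.07,0,0)
    c=proj(Tn(n0)[:3,3],C,p)[0]
    br=g;
    yb=yellow(im);vis=~cv2.dilate(yb.astype(np.uint8),np.ones((5,5))).astype(bool)
    f0=render(Tn(n0),[fy],C,p)>.9;s0=render(Tn(n0),[sl],C,p)>.3
    hi=np.median(br[f0&~s0&vis]);print("face level",hi,"slot",np.median(br[s0&vis]))
    lo=np.median(br[s0&vis]);m=np.clip((br-lo)/(hi-lo),0,1)
    win=(render(Tn(n0),[box(.06,.08,0,0)],C,p)>.5)&vis
    def f(q):
        w=np.clip(render(Tn(q),[fy],C,p)-render(Tn(q),[sl],C,p),0,1)
        return np.abs(w-m)[win].sum()
    def fit(n):
        q0=np.array(n0);S=np.vstack([q0]+[q0+np.eye(4)[i]*[4,4,4,4][i] for i in n])
        ff=lambda v:f(np.r_[[v[n.index(i)] if i in n else q0[i] for i in range(4)]])
        r=minimize(ff,q0[n],method="Nelder-Mead",options=dict(initial_simplex=S[:,n],maxiter=200));return r.x.round(2),round(r.fun,1)
    print("nest xy yaw",fit([0,1,3]),"xyz yaw",fit([0,1,2,3]))
    ov=im.copy()
    return T,C,p
E
python3 -c "
from meas import *
meas('w2.npz')"
```

```text
edges [221.06 271.9  305.08] cass tool x,z(mm),pitch [ 5.71 -1.53  3.53] no pitch [ 6.91 -6.63] [ 1.17 -2.    1.18]
face level 168.0 slot 121.0
nest xy yaw (array([ 601.1 , -195.58,    0.7 ]), np.float64(649.8)) xyz yaw (array([ 604.24, -195.5 ,  122.93,    1.53]), np.float64(570.8))
```

```bash
python3 - <<'E'
from h import *
im=np.load("w2.npz")["im"];h=cv2.cvtColor(im,cv2.COLOR_RGB2HSV)
for r in range(160,312):
    print(r,im[r,272:290].mean(0).round().astype(int).tolist(),h[r,272:290,1].mean().round(), end=" | " if r%3 else "\n")
print()
g=cv2.cvtColor(im,cv2.COLOR_RGB2GRAY)
print("row180 cols 236-320",g[205,236:325].tolist());print(g[178:181,236:325].mean(0).astype(int).tolist());print(g[192:195,236:325].mean(0).astype(int).tolist())
E
```

```text
160 [43, 42, 43] 5.0 | 161 [43, 43, 43] 4.0 | 162 [43, 43, 43] 3.0
163 [43, 43, 43] 4.0 | 164 [44, 44, 44] 3.0 | 165 [52, 51, 51] 8.0
166 [78, 74, 73] 17.0 | 167 [106, 101, 98] 19.0 | 168 [118, 112, 109] 19.0
169 [121, 114, 112] 19.0 | 170 [122, 115, 112] 20.0 | 171 [122, 115, 113] 19.0
172 [122, 116, 113] 19.0 | 173 [125, 120, 117] 16.0 | 174 [139, 135, 135] 6.0
175 [158, 157, 160] 5.0 | 176 [167, 168, 172] 7.0 | 177 [168, 170, 174] 8.0
178 [169, 170, 174] 8.0 | 179 [169, 170, 174] 7.0 | 180 [169, 170, 174] 7.0
181 [169, 170, 174] 7.0 | 182 [169, 170, 174] 7.0 | 183 [169, 170, 174] 7.0
184 [169, 170, 174] 7.0 | 185 [169, 170, 174] 7.0 | 186 [169, 170, 173] 7.0
187 [168, 169, 173] 7.0 | 188 [167, 168, 172] 7.0 | 189 [167, 168, 171] 6.0
190 [166, 167, 170] 6.0 | 191 [159, 158, 160] 4.0 | 192 [141, 137, 137] 6.0
193 [127, 121, 118] 17.0 | 194 [123, 116, 113] 21.0 | 195 [123, 116, 112] 22.0
196 [123, 116, 113] 22.0 | 197 [123, 116, 113] 22.0 | 198 [124, 117, 113] 22.0
199 [124, 117, 113] 23.0 | 200 [124, 117, 113] 22.0 | 201 [124, 117, 113] 23.0
202 [125, 119, 115] 20.0 | 203 [134, 129,
[... 3416 characters left out ...]
 170, 171, 172, 172, 171, 170, 169, 168, 167, 168, 169, 170, 169, 169, 168, 169, 171, 173, 172, 171, 170, 170, 171, 171, 171, 170, 170, 169, 168, 168, 170, 170, 170, 170, 169, 165, 151, 123, 93, 78, 77, 88, 113, 136, 133, 99, 61, 44, 42, 42, 42, 42, 42, 42, 42, 42, 41, 42]
[50, 71, 101, 127, 136, 138, 139, 138, 137, 129, 111, 89, 86, 113, 146, 165, 170, 171, 171, 171, 171, 171, 171, 170, 165, 149, 127, 122, 123, 118, 110, 105, 112, 123, 128, 128, 128, 128, 127, 127, 126, 127, 127, 126, 126, 125, 125, 125, 125, 125, 125, 125, 125, 125, 125, 125, 125, 125, 123, 120, 109, 95, 92, 115, 146, 164, 169, 170, 170, 170, 169, 170, 169, 169, 163, 140, 96, 57, 45, 43, 43, 43, 43, 43, 43, 43, 43, 43, 43]
```

```bash
cat >m2.py <<'E'
from h import *
from scipy.optimize import least_squares
def cass(T,obs,pts):
    C,p=cam("wrist",T);P=np.array(pts,float)/1e3
    def model(q):
        Rt=R.from_euler('y',q[2],degrees=True).as_matrix()@np.diag([1,-1,-1.])
        Q=(P-[0,0,.061])@Rt.T+[q[0]/1e3,0,q[1]/1e3]
        return proj(Q@T[:3,:3].T+T[:3,3],C,p)[:,1]
    for n in(3,2):
        r=least_squares(lambda q:model(np.r_[q,[0]*(3-n)])-obs,[0]*n);print("cass x,z,pitch",r.x.round(2),"res",r.fun.round(2))
def nest(T,rows,cols,n0=(601.5,-196,130,.5)):
    # rows: (x_mm,row) on y=0 ; cols: (x,y,row,col)
    C,p=cam("wrist",T)
    def M(q):
        A=(R.from_euler('z',n0[3],degrees=True)*R.from_euler('y',-35,degrees=True)).as_matrix()
        f=lambda x,y:proj(A@np.array([x,y,0])/1e3+np.array(q)/1e3,C,p)[0]
        return np.r_[[f(x,0)[1]-r for x,r in rows],[f(x,y)[0]-c for x,y,c in cols]]
    r=least_squares(M,n0[:3]);print("nest free",r.x.round(2),r.fun.round(2))
    r=least_squares(lambda q:M([q[0],q[1],130]),n0[:2]);print("nest z130",r.x.round(2),r.fun.round(2))
E
python3 - <<'E'
from m2 import *
T=np.load("w2.npz")["T"]
print(T.round(4).tolist())
cass(T,[227.3,235.8,272.0,305.3],[[13,0,54],[8,0,54],[8,0,96],[-8,0,96]])
nest(T,[(21,174.6),(9,186.9),(-9,203.9)],[(-11,31,249.7),(-11,-31,311.7),(2,19,261.1),(2,-19,299.5)])
E
```

```text
[[0.8198, 0.0074, 0.5726, 0.5197], [0.0059, -1.0, 0.0045, -0.1952], [0.5726, -0.0003, -0.8198, 0.2443], [0.0, 0.0, 0.0, 1.0]]
cass x,z,pitch [ 0.75  2.76 -0.28] res [ 0.03 -0.03 -0.    0.01]
cass x,z,pitch [0.55 3.33] res [-0.   -0.11  0.17 -0.09]
nest free [ 599.68 -195.59  132.05] [-0.08 -0.28  0.36 -0.09 -0.29  0.22  0.16]
nest z130 [ 600.54 -195.59] [ 0.04 -0.26  0.25  0.14 -0.53  0.37  0.01]
```

Request:
{"op": "servo_tool", "data": {"moves": [0.0079,0,-0.011,0,0,0,0.0079,0,-0.011,0,0,0,0.0079,0,-0.011,0,0,0,0.0079,0,-0.011,0,0,0,0.0079,-0.0005,-0.011,0,0,0,0.0079,0,-0.011,0,-0.0125,0.0125,0,0,0,0,0,0,0,0,0,0,0,0]}}

```text
t: 10.28
tcp_pos: [0.5573, -0.1947, 0.1916]
orientation: [-179.9, -35.0, 0.6]
force: [-1.0, -0.7, -1.1]
opening: 0.0231
grip_force: 59.1
```

```bash
python3 - <<'E'
from h import *
s=manip.get_state();print(s["joints"].round(1),s["tcp_pos"].round(4))
T=tool();im=capture("wrist");np.savez("w3.npz",im=im,T=T)
cv2.imwrite("pics/w3.png",cv2.resize(im[150:320,190:370][:,:,::-1],(720,680)[:1]+(600,),interpolation=cv2.INTER_CUBIC))
C,p=cam("wrist",T);print(proj(T[:3,3]+T[:3,:3]@np.array([[.013,0,.007],[.008,0,-.035]]).T.T[0],C,p),proj(T[:3,3]+T[:3,:3]@[.008,0,-.035],C,p))
g=cv2.cvtColor(im,cv2.COLOR_RGB2GRAY)
print(g[150:310,274:288].mean(1).astype(int).tolist())
for r in(180,200,205,210,285,232): print(r,g[r,230:330].tolist())
E
```

```text
[ 37.7  18.1 -15.4 125.9 -64.9  10.3  -3.2] [ 0.5573 -0.1947  0.1916]
[[279.04139836 230.3104546 ]] [[278.72203965 277.33386009]]
[45, 45, 45, 45, 45, 45, 45, 45, 45, 45, 45, 45, 45, 45, 45, 45, 45, 46, 46, 46, 46, 46, 46, 47, 48, 57, 85, 115, 128, 131, 131, 131, 132, 132, 133, 133, 133, 134, 143, 163, 182, 190, 192, 192, 192, 192, 192, 192, 192, 192, 192, 192, 192, 191, 191, 189, 183, 165, 144, 135, 133, 134, 134, 135, 135, 136, 135, 130, 116, 96, 85, 83, 82, 84, 93, 109, 130, 153, 173, 181, 182, 182, 182, 182, 181, 169, 144, 127, 123, 123, 122, 122, 122, 123, 122, 122, 123, 123, 123, 123, 122, 123, 122, 123, 123, 123, 122, 122, 122, 122, 123, 122, 123, 123, 123, 123, 122, 123, 123, 123, 124, 131, 151, 172, 181, 182, 182, 182, 182, 182, 182, 182, 182, 182, 182, 182, 182, 182, 182, 182, 182, 182, 182, 182, 182, 182, 183, 183, 183, 183, 183, 183, 183, 183, 185, 195, 208, 213, 214, 215]
180 [44, 44, 43, 44, 44, 44, 44, 43, 44, 44, 44, 44, 44, 44, 47, 62, 87, 113, 126, 130, 130, 131, 131, 131, 131, 131, 131, 131, 131, 132, 131, 132, 132, 132, 132, 133, 133, 133, 133, 132, 132, 132, 132,
[... 1995 characters left out ...]
2, 182, 183, 182, 182, 183, 182, 182, 183, 182, 183, 182, 182, 182, 182, 182, 182, 182, 182, 182, 182, 182, 181, 175, 152, 107, 72, 64, 63, 60, 56, 55, 54, 54, 54, 53, 54, 54, 54, 53, 53, 52, 53, 52, 52, 51, 51]
232 [51, 50, 50, 51, 50, 51, 55, 79, 126, 165, 180, 181, 181, 181, 181, 182, 181, 181, 181, 182, 181, 182, 181, 182, 181, 182, 182, 182, 182, 182, 182, 182, 182, 182, 182, 183, 182, 182, 183, 182, 182, 182, 182, 182, 182, 182, 182, 182, 182, 182, 183, 182, 183, 182, 182, 183, 183, 182, 183, 182, 182, 182, 182, 182, 182, 182, 183, 182, 182, 183, 182, 182, 182, 182, 182, 182, 182, 182, 182, 182, 182, 182, 182, 181, 181, 182, 182, 182, 182, 179, 164, 132, 88, 57, 52, 52, 52, 52, 51, 51]
```

View pics/w3.png

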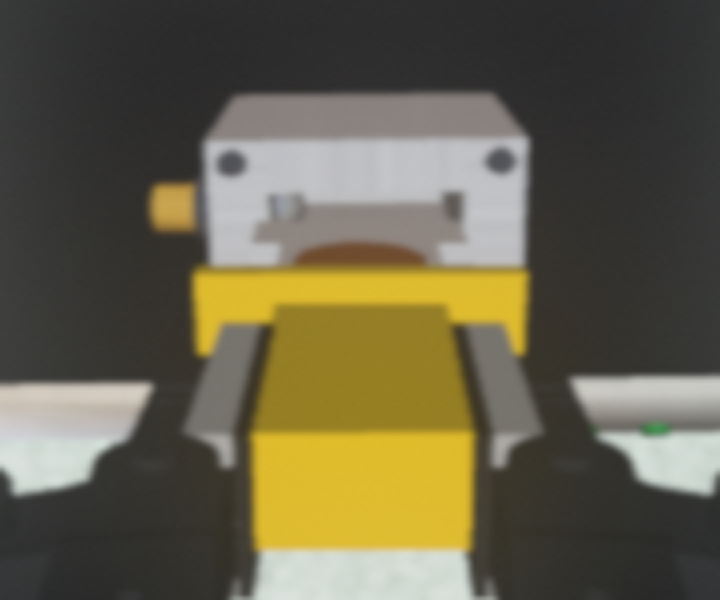

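The crop shows the cassette just short of the nest and square to it. The visible slot corner is at crop (255,242), and the ball shows at (285,205). The nest lies about 1 mm to the right of the cassette. I'll compute the remaining offsets.

```bash
python3 - <<'E'
from m2 import *
d=np.load("w3.npz");T=d["T"];g=cv2.cvtColor(d["im"],cv2.COLOR_RGB2GRAY)
print(g[200:228,254:259].mean(1).astype(int).tolist(),g[200:228,300:304].mean(1).astype(int).tolist())
cass(T,[227.0,235.7,272.0,305.2],[[13,0,54],[8,0,54],[8,0,96],[-8,0,96]])
nest(T,[(21,189.0),(-9,218.3)],[(11,31,240.7),(11,-31,321.2),(2,19,256.7),(2,-19,305.2)])
A=(R.from_euler('z',.5,degrees=True)*R.from_euler('y',-35,degrees=True)).as_matrix()
for z,x in((130,600.5),):
    v=A.T@(T[:3,3]*1e3-[x,-195.6,z]);print("TCP in nest frame",v.round(2))
E
```

```text
[193, 192, 192, 192, 186, 174, 166, 166, 167, 169, 169, 167, 157, 146, 140, 138, 137, 139, 154, 178, 189, 190, 190, 189, 178, 151, 137, 152] [192, 192, 190, 178, 149, 123, 111, 106, 105, 105, 108, 114, 124, 132, 135, 135, 136, 138, 153, 176, 185, 184, 182, 178, 165, 143, 137, 154]
cass x,z,pitch [ 0.85  2.8  -0.12] res [ 0.13 -0.13 -0.02  0.02]
cass x,z,pitch [0.76 3.05] res [ 0.12 -0.17  0.06 -0.02]
nest free [ 605.52 -195.34  125.82] [-3.41  3.53  1.26 -1.24  0.58 -0.6 ]
nest z130 [ 604.04 -195.35] [-3.82  3.83  0.49 -0.47  0.12 -0.14]
TCP in nest frame [-4.00e-02  1.32e+00  7.52e+01]
```

```bash
python3 - <<'E'
from m2 import *
d=np.load("w3.npz");T=d["T"]
nest(T,[(21,189.0),(9,204.0)],[(11,31,240.7),(11,-31,321.2),(6,19,256.7),(6,-19,305.2)])
C,p=cam("wrist",T)
# predicted rows for the body, x=0.8,z off 2.9 : nose tip & groove edges
for z,x in((0,5),(8,8),(23,8),(35,8)):
    print(z,proj(T[:3,3]+T[:3,:3]@(np.array([.8+x,0,61+2.9-z])/1e3),C,p).round(1))
A=(R.from_euler('z',.5,degrees=True)*R.from_euler('y',-35,degrees=True)).as_matrix()
print((A.T@(T[:3,3]*1e3)).round(2),[(A.T@np.array(q)).round(2).tolist() for q in((600.54,-195.6,130),(599.68,-195.6,132.05))])
E
```

```text
nest free [ 600.57 -195.37  130.85] [-0.09  0.09  0.14 -0.13 -0.2   0.18]
nest z130 [ 600.89 -195.37] [-0.04  0.07  0.3  -0.29 -0.1   0.09]
0 [[279.3 212.7]]
8 [[279.3 212. ]]
23 [[279.2 218.5]]
35 [[279.2 224.4]]
[ 565.01 -199.52 -161.75] [[565.08, -200.83, -236.97], [565.55, -200.83, -234.8]]
```

Request:
{"op": "servo_tool", "data": {"moves": [0.0042,-0.001,-0.0062,0,0,0,0.0042,0,-0.0062,0,0,0,0.0042,0,-0.0062,0,0,0,0.0042,0,-0.0062,0,0,0,0,0,0,0,0,0,0,0,0,0,0,0]}}

```text
t: 11.08
tcp_pos: [0.5705, -0.1962, 0.1723]
orientation: [-180.0, -35.1, 0.5]
force: [-0.5, 0.1, -2.0]
opening: 0.0232
grip_force: 59.1
```

```bash
cat >st.py <<'E'
from h import *
s=manip.get_state();A=(R.from_euler('z',.5,degrees=True)*R.from_euler('y',-35,degrees=True)).as_matrix()
print(s["joints"].round(2),"nestframe tcp rel",(A.T@(s["tcp_pos"]*1e3)-[565.4,-200.6,-236.5]).round(2),"F nest",(A.T@s["force"]).round(1),s["torque"].round(2),s["orientation"].round(2),s["opening"])
E
python3 st.py
```

```text
[ 33.27  20.74 -10.73 125.79 -81.66  10.35  13.41] nestframe tcp rel [-0.65 -0.6  51.4 ] F nest [-1.6  0.1 -1.4] [-0.01  0.79 -0.02] [-179.96  -35.07    0.53] 0.023208382114920857
```

Request:
{"op": "servo_tool", "data": {"moves": [0.0029,0.0007,-0.0041,0,0,0,0.0029,0,-0.0041,0,0,0,0,0,0,0,0,0]}}

```text
t: 11.45
tcp_pos: [0.5753, -0.1955, 0.1656]
orientation: [-179.9, -35.1, 0.5]
force: [0.1, -0.3, -1.7]
opening: 0.023
grip_force: 59.1
```

```bash
python3 st.py
```

```text
[ 32.16  21.65  -9.8  125.75 -86.95  10.31  18.53] nestframe tcp rel [-0.62  0.09 43.16] F nest [-0.9 -0.3 -1.5] [-0.06  0.78  0.01] [-179.94  -35.07    0.53] 0.022991729046822045
```

Joint 5 is at -86.95° against a limit of -87.28°, and joint 6 is at its lower limit, so this arm posture can't finish the push. I'll back out along the axis and work out the kinematics to find another posture.

Request:
{"op": "servo_tool", "data": {"moves": [-0.009,0,0.0128,0,0,0,-0.009,0,0.0128,0,0,0,-0.009,0,0.0128,0,0,0,-0.009,0,0.0128,0,0,0,-0.009,0,0.0128,0,0,0,-0.009,0,0.0128,0,0,0,0,0,0,0,0,0]}}

```text
t: 12.32
tcp_pos: [0.5319, -0.1956, 0.2279]
orientation: [180.0, -35.1, 0.6]
force: [0.3, 0.1, -2.6]
opening: 0.0231
grip_force: 59.1
```

```bash
cat >kin.py <<'E'
from h import *
import itertools
from scipy.optimize import least_squares
D=[([75.487,29.078,-13.613,85.955,7.202,65.827,-8.869],[.21943,-.5852,.23129],[180,0,20.555]),
([62.4,12.8,-41.4,125.1,-22.6,14.1,-45.],[.5197,-.1952,.2443],[-180,-34.95,.41]),
([37.7,18.1,-15.4,125.9,-64.9,10.3,-3.2],[.5573,-.1947,.1916],[-179.95,-35.0,.57]),
([33.27,20.74,-10.73,125.79,-81.66,10.35,13.41],[.5705,-.1962,.1723],[-179.96,-35.07,.53]),
([32.16,21.65,-9.8,125.75,-86.95,10.31,18.53],[.5753,-.1955,.1656],[-179.94,-35.07,.53])]
E
python3 - <<'E'
from kin import *
s=manip.get_state();print(s["joints"].round(3).tolist(),s["tcp_pos"].round(5).tolist(),s["orientation"].round(2).tolist())
D.append((s["joints"],s["tcp_pos"],s["orientation"]))
import pickle;pickle.dump(D,open("D.pkl","wb"))
Q=np.array([d[0] for d in D]);RT=R.from_euler('xyz',np.array([d[2] for d in D]),degrees=True)
def rot(q,sg,off):
    q=q*sg
    return R.from_euler('z',q[:,0]+off[0],degrees=True)*R.from_euler('y',q[:,1],degrees=True)*R.from_euler('z',q[:,2],degrees=True)*R.from_euler('y',q[:,3],degrees=True)*R.from_euler('z',q[:,4],degrees=True)*R.from_euler('y',q[:,5],degrees=True)*R.from_euler('z',q[:,6]+off[1],degrees=True)
res=[]
for sg in itertools.product([1,-1],repeat=7):
    sg=np.array(sg)
    for o in((0,0),(180,0),(0,180),(180,180),(90,90),(-90,90),(90,-90),(-90,-90)):
        f=lambda off:(rot(Q,sg,off).inv()*RT).as_rotvec(degrees=True).ravel()
        r=least_squares(f,o);res.append((r.cost,sg.tolist(),r.x.round(1).tolist()))
res.sort(key=lambda t:t[0])
for t in res[:8]:print(t)
E
```

```text
[24.905, 12.69, 3.347, 125.85, -60.678, 19.22, -6.99] [0.53191, -0.19559, 0.22787] [179.99, -35.13, 0.58]
(np.float64(0.0017916825574174457), [-1, -1, -1, -1, -1, -1, -1], [-180.0, -90.0])
(np.float64(0.001791682557417534), [-1, -1, -1, -1, -1, -1, -1], [180.0, -90.0])
(np.float64(0.001791682557417651), [-1, -1, -1, -1, -1, -1, -1], [-180.0, -90.0])
(np.float64(0.001791682557417754), [-1, -1, -1, -1, -1, -1, -1], [180.0, -90.0])
(np.float64(0.0017916825574179277), [-1, 1, -1, 1, -1, 1, -1], [-0.0, -270.0])
(np.float64(0.0017916825574181621), [-1, 1, -1, 1, -1, 1, -1], [-0.0, 90.0])
(np.float64(0.0017916825574182524), [-1, -1, -1, -1, -1, -1, -1], [180.0, 270.0])
(np.float64(0.0017916825574183265), [-1, -1, -1, -1, -1, -1, -1], [-180.0, -90.0])
```

```bash
cat >>kin.py <<'E'
def frames(q):
    q=np.asarray(q,float);e=lambda a,v:R.from_euler(a,v,degrees=True)
    F=[e('z',-q[0])];
    for a,v in(('y',q[1]),('z',-q[2]),('y',q[3]),('z',-q[4]),('y',q[5]),('z',-q[6]+90)):F.append(F[-1]*e(a,v))
    return [f.as_matrix() for f in F]
# columns: base z, frame-3 (upper arm) x,y,z, frame-5 (forearm) x,y,z, frame-6 x, tool z
def cols(q):
    F=frames(q);return np.c_[[0,0,1],F[0][:,0],F[2][:,0],F[2][:,2],F[3][:,0],F[3][:,2],F[5][:,0],F[6][:,2]]
E
python3 - <<'E'
from kin import *
import pickle;D=pickle.load(open("D.pkl","rb"))
A=np.vstack([cols(d[0]) for d in D]);b=np.concatenate([d[1] for d in D])
for sel in([0,3,5,7],[0,2,3,4,5,7],[0,1,2,3,4,5,6,7]):
    x,_,rk,sv=np.linalg.lstsq(A[:,sel],b,rcond=None);print(sel,x.round(4),"maxres mm",(np.abs(A[:,sel]@x-b).max()*1e3).round(2),rk)
E
```

```text
[0, 3, 5, 7] [0.1363 0.6495 0.3643 0.3286] maxres mm 22.94 4
[0, 2, 3, 4, 5, 7] [ 0.1151  0.0358  0.5735 -0.0527  0.3248  0.2808] maxres mm 16.53 6
[0, 1, 2, 3, 4, 5, 6, 7] [ 0.1608  0.008  -0.0336  0.6098 -0.0297  0.3531 -0.0195  0.3591] maxres mm 12.59 8
```

```bash
python3 - <<'E'
from kin import *
import pickle;D=pickle.load(open("D.pkl","rb"))
def full(q):
    F=frames(q);return np.c_[[0,0,1],F[0][:,1],F[2][:,1],F[3][:,1],F[5][:,1],F[0][:,0],F[2][:,0],F[3][:,0],F[5][:,0],F[2][:,2],F[3][:,2],F[6][:,2]]
A=np.vstack([full(d[0]) for d in D]);b=np.concatenate([d[1] for d in D])
nm="d1 y1 y3 y4 y6 x1 x3 x4 x6 z3 z5 z7".split()
out=[]
for k in(1,2,3,4):
    for ex in itertools.combinations(range(1,9),k):
        sel=[0,*ex,9,10,11];x=np.linalg.lstsq(A[:,sel],b,rcond=None)[0];out.append((np.abs(A[:,sel]@x-b).max()*1e3,k,[nm[i] for i in sel],x.round(4).tolist()))
for k in(1,2,3,4):
    for o in sorted([o for o in out if o[1]==k],key=lambda o:o[0])[:3]:print(o)
E
```

```text
(np.float64(1.7673533968152744), 1, ['d1', 'y4', 'z3', 'z5', 'z7'], [0.2422, -0.0235, 0.5779, 0.3809, 0.3577])
(np.float64(1.7673533968154131), 1, ['d1', 'y3', 'z3', 'z5', 'z7'], [0.2422, -0.0235, 0.5779, 0.3809, 0.3577])
(np.float64(7.067452745571523), 1, ['d1', 'y1', 'z3', 'z5', 'z7'], [0.2408, -0.0241, 0.583, 0.3848, 0.3606])
(np.float64(0.3094742911180781), 2, ['d1', 'y1', 'y4', 'z3', 'z5', 'z7'], [0.2442, -0.0056, -0.0186, 0.5775, 0.3822, 0.3591])
(np.float64(0.30947429111818914), 2, ['d1', 'y1', 'y3', 'z3', 'z5', 'z7'], [0.2442, -0.0056, -0.0186, 0.5775, 0.3822, 0.3591])
(np.float64(1.5804816911755282), 2, ['d1', 'y3', 'y6', 'z3', 'z5', 'z7'], [0.242, -0.0236, 0.0004, 0.5776, 0.3811, 0.3573])
(np.float64(0.25592705889179723), 3, ['d1', 'y1', 'y4', 'y6', 'z3', 'z5', 'z7'], [0.2445, -0.0058, -0.0183, -0.0004, 0.5777, 0.3821, 0.3595])
(np.float64(0.2559270588920748), 3, ['d1', 'y1', 'y3', 'y6', 'z3', 'z5', 'z7'], [0.2445, -0.0058, -0.0183, -0.0004, 0.5777, 0.3821, 0.3595])
(np.float64(0.29431214247530035), 3, ['d1', 'y1', 'y3', 'x1', 'z3', 'z5', 'z7'], [0.244, -0.0056, -0.0187, -0.0003, 0.5779, 0.3823, 0.3592])
(np.float64(0.24713299301928893), 4, ['d1', 'y1', 'y4', 'y6', 'x1', 'z3', 'z5', 'z7'], [0.2442, -0.0058, -0.0184, -0.0004, -0.0003, 0.5783, 0.3822, 0.3597])
(np.float64(0.24713299301931668), 4, ['d1', 'y1', 'y3', 'y6', 'x1', 'z3', 'z5', 'z7'], [0.2442, -0.0058, -0.0184, -0.0004, -0.0003, 0.5783, 0.3822, 0.3597])
(np.float64(0.24891554591466303), 4, ['d1', 'y1', 'y4', 'y6', 'x3', 'z3', 'z5', 'z7'], [0.2445, -0.0058, -0.0182, -0.0004, 0.0002, 0.5776, 0.382, 0.3594])
```

```bash
cat >>kin.py <<'E'
X=dict(d1=.2442,y1=-.0056,y4=-.0186,z3=.5775,z5=.3822,z7=.3591)
lo=np.array([-176.47,-13.61,-81.72,.22,-87.28,10,-165.47]);hi=np.array([176.47,117.27,77.17,143.17,267.28,112.55,165.47])
def fk(q):
    F=frames(q);return np.array([0,0,X['d1']])+F[0][:,1]*X['y1']+F[3][:,1]*X['y4']+F[2][:,2]*X['z3']+F[3][:,2]*X['z5']+F[6][:,2]*X['z7'],F[6]
def err(q,p,Rt):
    a,B=fk(q);return np.r_[(a-p)*100,R.from_matrix(Rt.T@B).as_rotvec()*20]
AN=(R.from_euler('z',.5,degrees=True)*R.from_euler('y',-35,degrees=True)).as_matrix()
def pose(h,flip=0,n=(600.5,-195.3,130.4)):
    p=np.array(n)/1e3+AN@[-.0007,.0003,h/1e3];Rt=(R.from_matrix(AN)*R.from_euler('x',180,degrees=True)*R.from_euler('z',180*flip,degrees=True)).as_matrix();return p,Rt
def ik(p,Rt,q0,j1=None):
    l,h=lo.copy(),hi.copy()
    if j1 is not None:l[0],h[0]=j1-.01,j1+.01
    q0=np.clip(q0,l+1e-3,h-1e-3);r=least_squares(err,q0,args=(p,Rt),bounds=(l,h),max_nfev=60);return r.x,np.abs(r.fun).max()
E
python3 - <<'E'
from kin import *
rng=np.random.default_rng(0)
print(pose(75)[0],err([24.905,12.69,3.347,125.85,-60.678,19.22,-6.99],*pose(78)).round(2))
for h in(75,43,11):
  for fl in(0,):
    for j1 in range(-30,91,10):
        S=[]
        for k in range(8):
            q0=[j1,rng.uniform(0,50),-(j1-19)+rng.uniform(-20,20),125,rng.uniform(-87,267),15,rng.uniform(-150,150)]
            q,e=ik(*pose(h,fl),q0,j1)
            if e<.05 and not any(np.abs(q-s).max()<2 for s in S):S.append(q)
        for q in S:print(h,fl,q.round(0).astype(int).tolist())
E
```

```text
[ 0.5569074  -0.19538042  0.1914349 ] [-2.32 -0.03  3.4   0.01  0.05 -0.02]
75 0 [-10, 25, 51, 126, -86, 37, 17]
75 0 [0, 21, 35, 126, -84, 29, 15]
75 0 [10, 19, 21, 126, -81, 23, 12]
75 0 [20, 18, 8, 126, -78, 18, 9]
75 0 [30, 18, -5, 126, -72, 14, 4]
75 0 [70, 28, -63, 126, 69, 15, -135]
43 0 [-10, 30, 51, 126, 267, 40, 22]
43 0 [30, 22, -7, 126, -87, 11, 19]
43 0 [70, 36, -69, 125, 86, 24, -151]
11 0 [-10, 35, 52, 126, 262, 43, 25]
11 0 [0, 29, 34, 126, 261, 31, 27]
11 0 [10, 27, 19, 126, 260, 23, 29]
11 0 [20, 25, 5, 125, 258, 16, 32]
11 0 [30, 25, -9, 125, 253, 10, 39]
11 0 [60, 34, -54, 125, 97, 15, -162]
11 0 [70, 46, -77, 125, 93, 36, -156]
```

```bash
cat >plan.py <<'E'
from sim import *
qc=np.array([24.905,12.69,3.347,125.85,-60.678,19.22,-6.99])
def rows_to(PR,p1,R1,n):
    p,B=PR;d=(p1-p)/n/.8;v=R.from_matrix(R1@B.T).as_rotvec(degrees=True)/n/8
    return [np.r_[d,v]]*n
def tilt(pitch,lean,flip,yaw=0):
    # flip 0 / 180 ; lean about nest x-axis-ish (world x)
    return (R.from_euler('z',.5+yaw,degrees=True)*R.from_euler('x',lean,degrees=True)*R.from_euler('y',-pitch,degrees=True)*R.from_euler('x',180,degrees=True)*R.from_euler('z',flip,degrees=True)).as_matrix()
def plan(H0,lean,flip,steps,pre,px=0,py=0,rec=False):
    q=qc.copy();PR=fk(q);tot=0;mxs=0;R_=[]
    top=pose(H0)[0]+np.array([px,py,0])
    W=[(top,tilt(pre,0,0))]
    if flip: W+=[(top,tilt(pre,0,flip*f)) for f in(.33,.67,1)]
    W+=[(top,tilt(pre,lean,flip)),(top,tilt(35,lean,flip)),(pose(H0)[0],tilt(35,0,flip)),(pose(78)[0],tilt(35,0,flip)),(pose(11)[0],tilt(35,0,flip))]
    for i,(p1,R1) in enumerate(W):
        ang=np.degrees(R.from_matrix(R1@PR[1].T).magnitude());n=max(int(np.ceil(ang/6)),int(np.ceil(np.linalg.norm(p1-PR[0])/.03)),1)
        r=rows_to(PR,p1,R1,n);q,o,PR=run(r,q,PR=PR,marks=range(1,n+1),sub=1)
        qs=[v[0] for v in o.values()];tot+=n;mxs=max(mxs,np.abs(np.diff(qs,axis=0)).max() if n>1 else 0)
        err=max(v[1] for v in o.values())
        if err>.5: return (i,err,q)
        R_.append((n,p1,R1,q.copy()))
    m=np.minimum(q-lo,hi-q)
    return ("ok",tot,mxs,m.min(),q,R_)
E
timeout 550 python3 - <<'E'
from plan import *
for flip in(0,180,-180):
  for lean in(-40,-25,25,40):
    for pre in(0,15):
      for H0 in(140,):
        o=plan(H0,lean,flip,0,pre)
        if o[0]=="ok":print("OK",flip,lean,pre,H0,o[1],round(o[2],1),round(o[3],1),o[4].round(0).tolist())
        else:print("fail",flip,lean,pre,H0,o[0],round(o[1],1),o[2].round(0).tolist())
E
```

```text
fail 0 -40 0 140 2 18.2 [-49.0, 18.0, 61.0, 132.0, 86.0, 12.0, -154.0]
fail 0 -40 15 140 2 23.0 [-41.0, 14.0, 47.0, 131.0, 79.0, 20.0, -147.0]
fail 0 -25 0 140 2 3.8 [3.0, 8.0, 7.0, 132.0, 89.0, 13.0, -156.0]
fail 0 -25 15 140 2 18.4 [45.0, 9.0, -42.0, 133.0, 95.0, 23.0, -163.0]
fail 0 25 0 140 5 6.1 [24.0, 25.0, 0.0, 123.0, -83.0, 14.0, 14.0]
fail 0 25 15 140 5 6.1 [24.0, 25.0, -0.0, 123.0, -83.0, 14.0, 14.0]
fail 0 40 0 140 5 6.1 [23.0, 25.0, 1.0, 123.0, -83.0, 15.0, 14.0]
fail 0 40 15 140 5 6.1 [23.0, 25.0, 1.0, 123.0, -83.0, 14.0, 14.0]
fail 180 -40 0 140 3 93.1 [-13.0, 40.0, 76.0, 118.0, -66.0, 65.0, -161.0]
fail 180 -40 15 140 3 53.8 [-17.0, 33.0, 74.0, 122.0, -71.0, 57.0, -165.0]
fail 180 -25 0 140 3 93.1 [-13.0, 40.0, 76.0, 118.0, -66.0, 65.0, -161.0]
fail 180 -25 15 140 3 53.8 [-17.0, 33.0, 74.0, 122.0, -71.0, 57.0, -165.0]
fail 180 25 0 140 3 93.1 [-13.0, 40.0, 76.0, 118.0, -66.0, 65.0, -161.0]
fail 180 25 15 140 3 53.8 [-17.0, 33.0, 74.0, 122.0, -71.0, 57.0, -165.0]
fail 180 40 0 140 3 93.1 [-13.0, 40.0, 76.0, 118.0, -66.0, 65.0, -161.0]
fail 180 40 15 140 3 53.8 [-17.0, 33.0, 74.0, 122.0, -71.0, 57.0, -165.0]
OK -180 -40 0 140 63 39.3 1.8 [57.0, 32.0, -49.0, 125.0, 99.0, 12.0, 15.0]
OK -180 -40 15 140 59 38.8 3.8 [59.0, 33.0, -52.0, 125.0, 97.0, 14.0, 17.0]
OK -180 -25 0 140 59 33.5 1.9 [57.0, 32.0, -49.0, 125.0, 99.0, 12.0, 15.0]
OK -180 -25 15 140 55 32.4 2.0 [57.0, 32.0, -49.0, 125.0, 99.0, 12.0, 15.0]
fail -180 25 0 140 7 7.2 [44.0, 18.0, -24.0, 123.0, -33.0, 12.0, 145.0]
fail -180 25 15 140 7 7.2 [43.0, 18.0, -22.0, 123.0, -35.0, 12.0, 147.0]
fail -180 40 0 140 7 7.2 [44.0, 18.0, -23.0, 123.0, -34.0, 12.0, 146.0]
fail -180 40 15 140 7 7.2 [43.0, 18.0, -21.0, 123.0, -36.0, 12.0, 148.0]
```

```bash
python3 - <<'E'
from plan import *
def go(H0,lean,pre,flip=-180,nn=None,show=False):
    q=qc.copy();PR=fk(q);top=pose(H0)[0]
    W=[(top,tilt(pre,0,0)),(top,tilt(pre,0,-60)),(top,tilt(pre,0,-120)),(top,tilt(pre,0,-180)),(top,tilt(pre,lean,-180)),(top,tilt(35,lean,-180)),(top,tilt(35,0,-180)),(pose(78)[0],tilt(35,0,-180)),(pose(11)[0],tilt(35,0,-180))]
    N=[4,8,8,8,6,6,6,3,6];tot=0;mx=[]
    for n,(p1,R1) in zip(N,W):
        r=rows_to(PR,p1,R1,n);qp=q;q,o,PR=run(r,q,PR=PR,marks=range(1,n+1),sub=1)
        qs=np.array([qp]+[v[0] for v in o.values()]);st=np.abs(np.diff(qs,axis=0)).max(1)
        mx.append(st.max())
        if show:print(n,p1.round(4).tolist(),"row",np.round(r[0],4).tolist(),"q",q.round(0).tolist(),"step",st.round(0).tolist(),"err",round(max(v[1] for v in o.values()),1),"minj6",qs[:,5].min().round(1))
        if max(v[1] for v in o.values())>.5 and not show:return None
    return sum(N),max(mx),np.minimum(q-lo,hi-q).min(),q.round(0).tolist()
best=[]
for H0 in(110,140,170):
    for pre in(0,10,20):
        for lean in(-25,-35,-45):
            o=go(H0,lean,pre)
            if o:best.append((o[1],H0,pre,lean,o));print(H0,pre,lean,round(o[1],1),round(o[2],1),o[3])
b=min(best,key=lambda t:t[0]);go(b[1],b[3],b[2],show=True)
E
```

```text
110 0 -25 36.8 3.1 [58.0, 32.0, -51.0, 125.0, 98.0, 13.0, 16.0]
110 0 -35 34.0 3.1 [58.0, 32.0, -51.0, 125.0, 98.0, 13.0, 16.0]
110 0 -45 43.7 2.8 [58.0, 32.0, -50.0, 125.0, 98.0, 13.0, 16.0]
110 10 -25 30.4 3.0 [58.0, 32.0, -51.0, 125.0, 98.0, 13.0, 16.0]
110 10 -35 34.3 2.8 [58.0, 32.0, -50.0, 125.0, 98.0, 13.0, 16.0]
110 10 -45 44.1 3.2 [58.0, 32.0, -51.0, 125.0, 98.0, 13.0, 16.0]
110 20 -25 24.3 2.7 [58.0, 32.0, -50.0, 125.0, 98.0, 13.0, 16.0]
110 20 -35 34.7 3.4 [58.0, 33.0, -51.0, 125.0, 98.0, 13.0, 16.0]
110 20 -45 44.4 3.4 [58.0, 33.0, -51.0, 125.0, 98.0, 13.0, 16.0]
140 0 -25 32.7 3.1 [58.0, 32.0, -51.0, 125.0, 98.0, 13.0, 16.0]
140 0 -35 40.7 3.0 [58.0, 32.0, -51.0, 125.0, 98.0, 13.0, 16.0]
140 0 -45 50.0 3.4 [58.0, 33.0, -51.0, 125.0, 98.0, 13.0, 17.0]
140 10 -25 29.0 3.1 [58.0, 32.0, -51.0, 125.0, 98.0, 13.0, 16.0]
140 10 -35 40.2 2.9 [58.0, 32.0, -50.0, 125.0, 98.0, 13.0, 16.0]
140 10 -45 50.5 3.4 [58.0, 33.0, -51.0, 125.0, 98.0, 13.0, 16.0]
140 20 -25 28.3 2.8 [58.0, 32.0, -50.0, 125.0, 98.0, 13.0, 16.0]
140 20 -35 39.1 2.9 [58.0, 32.0, -50.0, 125.0, 98.0, 13.0, 16.0]
1
[... 1466 characters left out ...]
0 minj6 27.6
6 [0.5368, -0.1956, 0.2201] row [0.0, 0.0, 0.0, 0.0025, -0.2832, 0.1321] q [1.0, 13.0, 9.0, 134.0, 119.0, 14.0, -8.0] step [5.0, 6.0, 9.0, 13.0, 20.0, 18.0] err 0.0 minj6 12.3
6 [0.5368, -0.1956, 0.2201] row [0.0, 0.0, 0.0, 0.5208, 0.0045, -0.0] q [78.0, 25.0, -70.0, 125.0, 54.0, 17.0, 59.0] step [24.0, 23.0, 15.0, 13.0, 11.0, 7.0] err 0.0 minj6 13.6
3 [0.5552, -0.1954, 0.1939] row [0.0076, 0.0001, -0.0109, 0.0, -0.0, 0.0] q [68.0, 25.0, -58.0, 126.0, 61.0, 12.0, 52.0] step [4.0, 4.0, 4.0] err 0.0 minj6 11.7
6 [0.5936, -0.1951, 0.139] row [0.008, 0.0001, -0.0114, 0.0, -0.0, 0.0] q [58.0, 32.0, -50.0, 125.0, 98.0, 13.0, 16.0] step [7.0, 7.0, 5.0, 7.0, 6.0, 5.0] err 0.0 minj6 10.3
```

Request:
{"op": "servo_tool", "data": {"moves": [0.0015,0,-0.0024,-0.004,0.473,-0.002,0.0015,0,-0.0024,-0.004,0.473,-0.002,0.0015,0,-0.0024,-0.004,0.473,-0.002,0.0015,0,-0.0024,-0.004,0.473,-0.002,0,0,0,-0.321,-0.003,0.881,0,0,0,-0.321,-0.003,0.881,0,0,0,-0.321,-0.003,0.881,0,0,0,-0.321,-0.003,0.881,0,0,0,-0.321,-0.003,0.881,0,0,0,-0.321,-0.003,0.881,0,0,0,-0.321,-0.003,0.881,0,0,0,-0.321,-0.003,0.881,0,0,0,-0.321,-0.003,0.881,0,0,0,-0.321,-0.003,0.881,0,0,0,-0.321,-0.003,0.881,0,0,0,-0.321,-0.003,0.881,0,0,0,-0.321,-0.003,0.881,0,0,0,-0.321,-0.003,0.881,0,0,0,-0.321,-0.003,0.881,0,0,0,-0.321,-0.003,0.881]}}

```text
t: 14.82
tcp_pos: [0.537, -0.1951, 0.2187]
orientation: [162.6, 10.0, 119.2]
force: [-0.6, -0.4, -1.1]
opening: 0.0234
grip_force: 59.1
```

Request:
{"op": "servo_tool", "data": {"moves": [0,0,0,-0.321,-0.003,0.881,0,0,0,-0.321,-0.003,0.881,0,0,0,-0.321,-0.003,0.881,0,0,0,-0.321,-0.003,0.881,0,0,0,-0.321,-0.003,0.881,0,0,0,-0.321,-0.003,0.881,0,0,0,-0.321,-0.003,0.881,0,0,0,-0.321,-0.003,0.881,0,0,0,-0.521,-0.0045,0,0,0,0,-0.521,-0.0045,0,0,0,0,-0.521,-0.0045,0,0,0,0,-0.521,-0.0045,0,0,0,0,-0.521,-0.0045,0,0,0,0,-0.521,-0.0045,0]}}

```text
t: 16.58
tcp_pos: [0.5372, -0.1948, 0.2189]
orientation: [-153.5, 18.1, -170.6]
force: [0.2, -0.2, -1.8]
opening: 0.0232
grip_force: 59.3
```

```bash
cat >replan.py <<'E'
from plan import *
def seg(q,PR,W):
    for n,p1,R1 in W:
        r=rows_to(PR,p1,R1,n);qp=q;q,o,PR=run(r,q,PR=PR,marks=range(1,n+1),sub=1)
        qs=np.array([qp]+[v[0] for v in o.values()]);st=np.abs(np.diff(qs,axis=0)).max(1)
        print(n,"row",np.round(r[0],4).tolist(),"q",q.round(1).tolist(),"step",st.round(0).astype(int).tolist(),"err",round(max(v[1] for v in o.values()),1),"minj6",qs[:,5].min().round(1))
def now():
    s=manip.get_state();q=s["joints"];T=tool();print(s["t"],q.round(2),s["tcp_pos"].round(4));return q.copy(),(T[:3,3],T[:3,:3])
E
python3 - <<'E'
from replan import *
q,PR=now();top=pose(110)[0]
seg(q,PR,[(9,top,tilt(35,-25,-180)),(14,top,tilt(35,0,-180)),(4,pose(78)[0],tilt(35,0,-180)),(10,pose(11)[0],tilt(35,0,-180))])
E
```

```text
16.575 [  2.72  15.27   1.54 121.34  49.22  28.62  58.21] [ 0.5372 -0.1948  0.2189]
9 row [-0.0, -0.0001, 0.0002, 0.0033, -0.1872, 0.087] q [2.6, 13.0, 7.1, 134.2, 118.2, 14.5, -6.9] step [3, 3, 4, 5, 7, 9, 13, 13, 11] err 0.0 minj6 12.6
14 row [0.0, 0.0, 0.0, 0.2232, 0.0019, -0.0] q [76.7, 24.2, -68.0, 125.4, 51.1, 15.6, 61.7] step [3, 11, 10, 10, 9, 7, 7, 6, 7, 5, 5, 4, 4, 3] err 0.0 minj6 10.5
4 row [0.0057, 0.0001, -0.0082, 0.0, 0.0, 0.0] q [66.3, 24.5, -55.7, 125.6, 57.6, 10.5, 55.4] step [3, 3, 3, 3] err 0.0 minj6 10.5
10 row [0.0048, 0.0, -0.0069, -0.0, 0.0, 0.0] q [58.4, 32.5, -51.2, 124.9, 97.7, 13.4, 16.5] step [5, 5, 5, 4, 4, 4, 4, 4, 3, 2] err 0.0 minj6 10.5
```

Request:
{"op": "servo_tool", "data": {"moves": [0,0,0,0.003,-0.187,0.087,0,0,0,0.003,-0.187,0.087,0,0,0,0.003,-0.187,0.087,0,0,0,0.003,-0.187,0.087,0,0,0,0.003,-0.187,0.087,0,0,0,0.003,-0.187,0.087,0,0,0,0.003,-0.187,0.087,0,0,0,0.003,-0.187,0.087,0,0,0,0.003,-0.187,0.087]}}

```text
t: 17.7
tcp_pos: [0.537, -0.1943, 0.2185]
orientation: [-150.5, 31.3, -163.0]
force: [-0.1, -0.7, -1.1]
opening: 0.0233
grip_force: 59.3
```

Request:
{"op": "servo_tool", "data": {"moves": [0,0,0,0.223,0.002,0,0,0,0,0.223,0.002,0,0,0,0,0.223,0.002,0,0,0,0,0.223,0.002,0,0,0,0,0.223,0.002,0,0,0,0,0.223,0.002,0,0,0,0,0.223,0.002,0,0,0,0,0.223,0.002,0,0,0,0,0.223,0.002,0,0,0,0,0.223,0.002,0,0,0,0,0.223,0.002,0,0,0,0,0.223,0.002,0,0,0,0,0.223,0.002,0,0,0,0,0.223,0.002,0,0,0,0,0,0,0]}}

```text
t: 19.58
tcp_pos: [0.5367, -0.1961, 0.2189]
orientation: [179.8, 35.0, -179.7]
force: [-0.8, -0.0, -2.0]
opening: 0.023
grip_force: 59.2
```

```bash
python3 - <<'E'
from replan import *
q,PR=now();s=manip.get_state();print(s["orientation"].round(2),s["opening"])
seg(q,PR,[(5,pose(78)[0],tilt(35,0,-180)),(10,pose(11)[0],tilt(35,0,-180))])
T=tool();im=capture("wrist");np.savez("w4.npz",im=im,T=T);cv2.imwrite("pics/w4.png",im[:,:,::-1])
E
```

```text
19.575 [ 76.78  24.5  -68.24 125.47  52.18  15.73  60.61] [ 0.5367 -0.1961  0.2189]
[ 179.81   34.96 -179.72] 0.0229767125655419
5 row [0.0046, 0.0002, -0.0062, -0.0038, -0.001, 0.0028] q [66.7, 24.8, -56.4, 125.6, 58.7, 10.8, 54.3] step [2, 2, 2, 2, 3] err 0.0 minj6 10.8
10 row [0.0048, 0.0, -0.0069, -0.0, 0.0, 0.0] q [58.2, 32.4, -50.9, 124.9, 97.8, 13.2, 16.3] step [5, 5, 4, 4, 4, 4, 4, 4, 3, 2] err 0.0 minj6 10.5
```

View pics/w4.png

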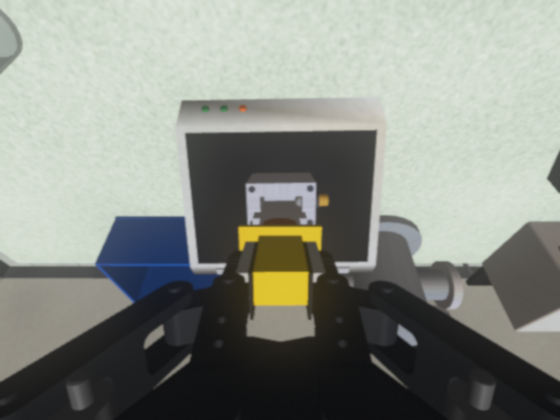

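The flipped posture held: the nest is at (281,195) with the brass detent now on the right, and the cassette is at (280,265), still square. I'll re-measure the relative offset.

```bash
python3 - <<'E'
from m2 import *
d=np.load("w4.npz");g=cv2.cvtColor(d["im"],cv2.COLOR_RGB2GRAY)
print(165,g[165:315,276:288].mean(1).astype(int).tolist())
print("c265-270",g[176:226,266:270].mean(1).astype(int).tolist())
for r in(193,206,212,235,290): print(r,g[r,232:328].tolist())
E
```

```text
165 [54, 54, 54, 54, 54, 54, 55, 62, 73, 79, 80, 80, 80, 80, 80, 81, 85, 110, 150, 176, 184, 185, 185, 186, 186, 186, 186, 186, 186, 186, 186, 186, 185, 183, 173, 142, 104, 85, 82, 81, 81, 82, 81, 82, 81, 82, 82, 82, 82, 83, 83, 82, 78, 67, 60, 58, 58, 58, 59, 65, 80, 120, 164, 184, 187, 187, 187, 187, 185, 173, 140, 101, 80, 76, 76, 76, 76, 76, 76, 76, 76, 76, 76, 76, 76, 76, 75, 76, 76, 76, 76, 76, 76, 76, 76, 76, 76, 76, 76, 77, 77, 77, 77, 77, 77, 84, 121, 166, 185, 188, 188, 188, 188, 188, 188, 188, 188, 188, 188, 188, 188, 188, 188, 188, 188, 188, 188, 187, 187, 187, 187, 187, 187, 187, 187, 187, 187, 187, 187, 183, 170, 155, 148, 146, 146, 146, 146, 145, 145, 145]
c265-270 [81, 80, 81, 80, 81, 83, 102, 139, 172, 185, 187, 187, 187, 187, 187, 187, 187, 187, 187, 187, 186, 184, 182, 176, 152, 114, 88, 81, 82, 81, 82, 81, 82, 82, 82, 82, 83, 83, 83, 83, 83, 82, 80, 72, 64, 59, 58, 59, 65, 80]
193 [52, 52, 51, 52, 52, 52, 52, 52, 52, 52, 52, 53, 61, 91, 136, 171, 184, 182, 175, 171, 172, 177, 184, 187, 188, 188, 187, 188, 187, 188, 187, 185, 184, 186, 187, 187, 187, 188, 188, 188,
[... 1327 characters left out ...]
, 140, 141, 141, 141, 141, 141, 141, 141, 141, 141, 141, 141, 141, 141, 141, 141, 141, 142, 141, 141, 141, 141, 141, 142, 146, 159, 176, 185, 187, 188, 188, 188, 187, 187, 187, 187, 187, 187, 187, 187, 187, 186, 186, 183, 168, 133, 91, 64, 59, 58, 57, 57]
290 [38, 37, 38, 39, 39, 39, 39, 39, 40, 40, 41, 42, 42, 42, 43, 46, 51, 58, 61, 64, 87, 132, 170, 185, 187, 187, 187, 187, 187, 187, 187, 187, 187, 187, 188, 187, 187, 188, 188, 188, 188, 187, 188, 188, 188, 188, 188, 188, 189, 188, 189, 188, 188, 189, 189, 188, 188, 188, 188, 188, 188, 188, 188, 188, 188, 187, 187, 187, 188, 187, 188, 187, 187, 187, 181, 155, 109, 70, 62, 61, 57, 50, 46, 45, 44, 44, 44, 43, 43, 42, 42, 42, 41, 41, 42, 40]
```

```bash
python3 - <<'E'
from h import *
from scipy.optimize import least_squares
from m2 import cass
T=np.load("w4.npz")["T"];C,p=cam("wrist",T)
cass(T,[226.25,235.2,271.2,305.3],[[13,0,54],[8,0,54],[8,0,96],[-8,0,96]])
A=(R.from_euler('z',.5,degrees=True)*R.from_euler('y',-35,degrees=True)).as_matrix()
def M(q):
    f=lambda x,y:proj(A@np.array([x,y,0])/1e3+np.array(q)/1e3,C,p)[0]
    return np.r_[f(-21,0)[1]-182.6,f(-9,0)[1]-200.3,f(-13,-31)[0]-245.6,f(-13,31)[0]-315.7,f(-5,-19)[0]-260,f(-5,19)[0]-301.6]
for z in(None,130,131):
    r=least_squares((lambda q:M(q)) if z is None else (lambda q:M([q[0],q[1],z])),[600,-195,130][:3 if z is None else 2])
    n=np.r_[r.x,[z]*(z is not None)];v=A.T@(T[:3,3]*1e3-n);print(n.round(2),r.fun.round(2),"TCP rel nest (nest axes)",v.round(2))
for z,x in((0,5),(8,8),(23,8)):print(z,proj(T[:3,3]+T[:3,:3]@(np.array([.8+x,0,61+2.9-z])/1e3),C,p).round(1))
# cassette lateral along tool y from columns
for xx,zz,col in((11,54,279.7),(-4,96,280.25)):
    f=lambda y:proj(T[:3,3]+T[:3,:3]@(np.array([.8+xx,y[0],63.9-zz])/1e3),C,p)[0][0]-col
    print("tool y",least_squares(f,[0]).x)
E
```

```text
cass x,z,pitch [ 2.16  0.62 -0.55] res [ 0.17 -0.18 -0.03  0.03]
cass x,z,pitch [1.78 1.72] res [ 0.11 -0.33  0.32 -0.16]
[ 600.22 -195.78  132.47] [ 2.17 -2.2  -0.02  0.14 -0.62  0.49] TCP rel nest (nest axes) [ -2.44   0.23 107.21]
[ 602.79 -195.75  130.  ] [ 2.17 -2.39  0.46 -0.34 -0.32  0.2 ] TCP rel nest (nest axes) [ -3.14   0.23 110.7 ]
[ 601.75 -195.76  131.  ] [ 2.17 -2.31  0.27 -0.15 -0.44  0.32] TCP rel nest (nest axes) [ -2.85   0.23 109.28]
0 [[281.3 213. ]]
8 [[281.3 212.2]]
23 [[281.4 218.7]]
tool y [-1.02643005]
tool y [-0.70205775]
```

```bash
python3 - <<'E'
from h import *
from scipy.optimize import least_squares
for i in(1,2):print(np.round(camera_params("wrist")["tool_from_camera"],4).tolist())
for f in("w3.npz","w4.npz"):
    T=np.load(f)["T"];print(np.round(T,4).tolist(),np.abs(T[:3,:3]@T[:3,:3].T-np.eye(3)).max())
    C,p=cam("wrist",T);print(proj(T[:3,3]+T[:3,:3]@[.013,0,.007],C,p))
T=np.load("w4.npz")["T"];C,p=cam("wrist",T)
A=(R.from_euler('z',.5,degrees=True)*R.from_euler('y',-35,degrees=True)).as_matrix()
def M(q):
    f=lambda x,y:proj(A@np.array([x,y,0])/1e3+np.array(q)/1e3,C,p)[0]
    return np.r_[f(-21,0)[1]-182.6,f(-13,-31)[0]-245.6,f(-13,31)[0]-315.7,f(-5,-19)[0]-260,f(-5,19)[0]-301.6]
for z in(None,130,131):
    r=least_squares((lambda q:M(q)) if z is None else (lambda q:M([q[0],q[1],z])),[600,-195,130][:3 if z is None else 2])
    n=np.r_[r.x,[z]*(z is not None)];v=A.T@(T[:3,3]*1e3-n);print(n.round(2),r.fun.round(2),"TCP rel nest (nest axes)",v.round(2),"slot edge row",proj(A@np.array([-9,0,0])/1e3+n/1e3,C,p)[0][1])
E
```

```text
[[-0.0006, 0.9634, 0.2679, 0.068], [1.0, 0.0004, 0.0008, -0.0006], [0.0007, 0.2679, -0.9634, -0.1418], [0.0, 0.0, 0.0, 1.0]]
[[-0.0006, 0.9634, 0.2679, 0.068], [1.0, 0.0004, 0.0008, -0.0006], [0.0007, 0.2679, -0.9634, -0.1418], [0.0, 0.0, 0.0, 1.0]]
[[0.8189, 0.011, 0.5738, 0.5573], [0.0086, -0.9999, 0.0069, -0.1947], [0.5738, -0.0007, -0.819, 0.1916], [0.0, 0.0, 0.0, 1.0]] 4.440892098500626e-16
[[281.56329958 230.49700745]]
[[-0.8195, -0.0068, 0.573, 0.5367], [-0.004, 1.0, 0.0061, -0.1961], [-0.573, 0.0027, -0.8195, 0.2189], [0.0, 0.0, 0.0, 1.0]] 6.734993348096977e-18
[[281.56329958 230.49700745]]
[ 600.62 -195.76  129.43] [-0.    0.28 -0.16 -0.43  0.31] TCP rel nest (nest axes) [ -1.03   0.22 109.92] slot edge row 195.83424420349095
[ 600.08 -195.77  130.  ] [ 0.04  0.18 -0.06 -0.49  0.37] TCP rel nest (nest axes) [ -0.92   0.22 109.15] slot edge row 195.9113096161217
[ 599.14 -195.78  131.  ] [ 0.11 -0.01  0.13 -0.61  0.48] TCP rel nest (nest axes) [ -0.72   0.22 107.79] slot edge row 196.0487714714763
```

Request:
{"op": "servo_tool", "data": {"moves": [0.0061,0.0004,-0.0079,-0.019,-0.005,0.014,0.0061,0.0004,-0.0079,0,0,0,0.0061,0.0004,-0.0079,0,0,0,0.0061,0.0002,-0.0079,0,0,0,0.0061,0,-0.0079,0,0,0,0.0061,0,-0.0079,0,0,0,0.0061,0,-0.0079,0,0,0,0,0,0,0,0,0,0,0,0,0,0,0]}}

```text
t: 20.75
tcp_pos: [0.571, -0.1938, 0.1752]
orientation: [-179.8, 35.0, -179.3]
force: [-0.1, -0.5, -1.6]
opening: 0.0233
grip_force: 59.2
```

```bash
sed -i 's/565.4,-200.6,-236.5/566.6,-200.3,-236.5/' st.py; python3 st.py
```

```text
[ 62.4   27.17 -53.2  125.4   74.7   10.77  38.52] nestframe tcp rel [ 0.27  1.48 53.48] F nest [-1.  -0.5 -1.3] [-0.03  0.79 -0.02] [-179.84   35.   -179.27] 0.02329465471188735
```

Request:
{"op": "servo_tool", "data": {"moves": [0.0043,-0.0014,-0.0061,0,0,-0.025,0.0043,0,-0.0061,0,0,0,0,0,0,0,0,0,0,0,0,0,0,0]}}

```text
t: 21.25
tcp_pos: [0.5779, -0.1952, 0.1655]
orientation: [-179.9, 35.0, -179.5]
force: [-0.4, 0.9, -2.6]
opening: 0.0231
grip_force: 59.2
```

```bash
python3 st.py
```

```text
[ 60.47  28.29 -51.38 125.26  82.03  10.71  31.23] nestframe tcp rel [ 0.24  0.08 41.58] F nest [-1.8  0.9 -1.9] [0.08 0.83 0.12] [-179.86   35.   -179.51] 0.02314450835169362
```

Request:
{"op": "servo_tool", "data": {"moves": [0.0036,0,-0.0051,0,0,0,0.0036,0,-0.0051,0,0,0,0.0036,0,-0.0051,0,0,0,0,0,0,0,0,0]}}

```text
t: 21.75
tcp_pos: [0.5868, -0.1951, 0.1533]
orientation: [-179.9, 35.0, -179.5]
force: [2.6, 0.4, -2.8]
opening: 0.0233
grip_force: 59.1
```

```bash
python3 st.py
```

```text
[ 58.45  29.89 -49.82 125.03  90.64  11.11  22.87] nestframe tcp rel [ 0.62  0.11 26.48] F nest [ 0.5  0.3 -3.8] [0.14 0.57 0.21] [-179.87   35.03 -179.48] 0.02333393072369659
```

Request:
{"op": "servo_tool", "data": {"moves": [0.0033,0,-0.0052,0,0,0,0.0033,0,-0.0052,0,0,0,0,0,0,0,0,0]}}

```text
t: 22.12
tcp_pos: [0.5922, -0.195, 0.1446]
orientation: [-179.9, 35.0, -179.5]
force: [6.8, 1.4, -9.4]
opening: 0.0236
grip_force: 59.5
```

```bash
python3 st.py
```

```text
[ 58.24  31.54 -50.56 124.89  95.35  12.56  18.48] nestframe tcp rel [-1.000e-02  1.800e-01  1.629e+01] F nest [  0.2   1.4 -11.6] [0.18 0.44 0.16] [-179.94   35.01 -179.52] 0.023587365962405796
```

Request:
{"op": "servo_tool", "data": {"moves": [0.0015,0,-0.0022,0,0,0,0.0007,0,-0.001,0,0,0,0,0,0,0,0,0]}}

```text
t: 22.5
tcp_pos: [0.5936, -0.1949, 0.142]
orientation: [-179.9, 35.0, -179.5]
force: [3.0, 2.4, -4.1]
opening: 0.0233
grip_force: 60.4
```

```bash
python3 st.py
```

```text
[ 58.22  32.06 -50.88 124.87  96.55  13.12  17.39] nestframe tcp rel [-0.34  0.23 13.32] F nest [ 0.2  2.3 -5.1] [0.5  0.67 0.34] [-179.9    34.99 -179.51] 0.023302660083107263
```

Request:
{"op": "servo_tool", "data": {"moves": [0.0008,0,-0.0011,0,0,0,0.0008,0,-0.0011,0,0,0,0,0,0,0,0,0,0,0,0,0,0,0]}}

```text
t: 23.0
tcp_pos: [0.5943, -0.195, 0.1411]
orientation: [-179.8, 35.0, -179.4]
force: [-13.5, 2.4, 15.3]
opening: 0.0234
grip_force: 63.7
```

```bash
python3 st.py; python3 - <<'E'
from h import *
T=tool();im=capture("wrist");cv2.imwrite("pics/w5.png",cv2.resize(im[150:320,190:370][:,:,::-1],(720,600),interpolation=cv2.INTER_CUBIC))
E
```

```text
[ 58.25  32.28 -51.14 124.89  97.27  13.51  16.74] nestframe tcp rel [-0.28  0.1  12.21] F nest [-2.3  2.5 20.2] [0.88 1.24 0.63] [-179.78   35.02 -179.44] 0.02339535275885455
```

View pics/w5.png

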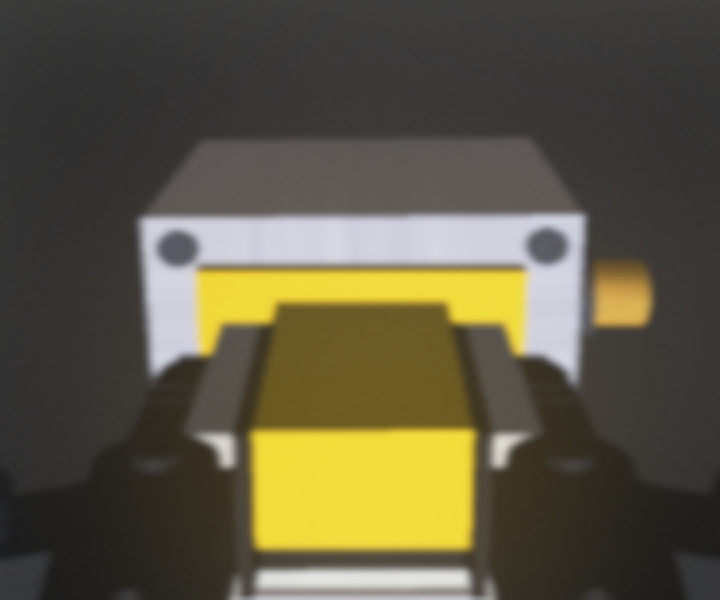

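The crop shows the flange flat on the nest face at (360,300), with the contact force at 20 N. I'll ease off, open the gripper and back out along the axis.

Request:
{"op": "servo_tool", "data": {"moves": [-0.0006,0,0.0008,0,0,0,0,0,0,0,0,0]}}

```text
t: 23.3
tcp_pos: [0.5942, -0.195, 0.1412]
orientation: [-179.9, 35.0, -179.5]
force: [-6.5, 2.8, 7.2]
opening: 0.0234
grip_force: 62.3
```

Request:
{"op": "servo_tool", "data": {"moves": [0,0,0,0,0,0,0,0,0,0,0,0,0,0,0,0,0,0,0,0,0,0,0,0,0,0,0,0,0,0,0,0,0,0,0,0,-0.004,0,0.0057,0,0,0,-0.008,0,0.0115,0,0,0,-0.008,0,0.0115,0,0,0,-0.008,0,0.0115,0,0,0,-0.008,0,0.0115,0,0,0,-0.008,0,0.0115,0,0,0,-0.008,0,0.0115,0,0,0,0,0,0,0,0,0], "hand": 0}}

```text
t: 25.05
tcp_pos: [0.5527, -0.1958, 0.2011]
orientation: [-179.8, 35.0, -179.6]
force: [0.2, -0.4, 0.2]
opening: 0.0852
grip_force: 0.0
```

```bash
python3 - <<'E'
from h import *
s=manip.get_state();print(s["joints"].round(1),s["force"])
im=capture("wrist");cv2.imwrite("pics/w6.png",im[:,:,::-1])
print([(np.round(d["centre"],4).tolist(),round(d["p"],2)) for d in spot_point("wrist","yellow_cassette")][:2])
capture("scene")
for n in("blue_cassette","red_cassette"):print([(np.round(d["centre"],4).tolist(),round(d["p"],2)) for d in spot_point("scene",n)][:2])
E
```

```text
[ 72.3  27.1 -65.5 125.4  65.5  16.1  47.5] [ 0.17837416 -0.42378383  0.182073  ]
[([0.6335, -0.193, 0.0908], 0.69)]
[([0.557, 0.1737, 0.0101], 0.76)]
[([0.6833, 0.337, 0.0011], 0.71), ([0.5804, -0.1918, 0.1569], 0.58)]
```

View pics/w6.png

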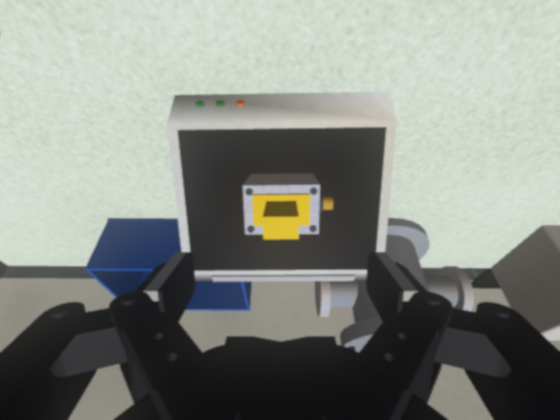

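The cassette sits home at (282,210) with its flange flush on the nest, and the gripper is open and well clear. Handing in.

```bash
python3 -c "
from workcell import manip
print(manip.close_job())"
```

```text
the job is handed in; nothing more can be done
None
```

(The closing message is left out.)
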